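# Pack out a stack of refurbished network units into their moulded trays

### The job

Take the stack of network units apart from the top down, one unit at a time, and lay each one gently, right way up and fully down, into the moulded packing tray whose recess matches its shape and size. Do not tip the units over, drop them or carry one with another still on it, and leave the mug and the screwdriver where they are.

Things in the scene. Friction and masses are not known exactly. Their poses are not given: they have to be found in the camera images.
- switch_center (a point): Eight-port network switch, dark grey box 184 x 66 x 30 mm (x, y, z), about 0.4 kg, at the bottom of the stack, lying flat on the bench. The point is its centre (15 mm above its underside); x along its length, z up. Grip it across its 66 mm width (y). The converter and the puck stand on it side by side along its length, in either order. Either way round in its tray is right.
- converter_center (a point): Media converter, aluminium box 82 x 60 x 28 mm (x, y, z), about 0.2 kg, standing on one half of the switch with the power brick on top of it. The point is its centre (14 mm above its underside); x along its length, z up. Grip it across its 60 mm width (y). Either way round in its tray is right.
- puck_center (a point): Round white wireless node, a puck of 62 mm diameter and 32 mm height, about 0.12 kg, standing on the other half of the switch, with nothing on it. The point is its centre (16 mm above its underside); z up. Neighbours stand beside it along the switch's length, so grip it across the switch's width. Any turn about its axis in its tray is right.
- brick_center (a point): Black power brick, 64 x 38 x 26 mm (x, y, z), about 0.14 kg, lying on top of the converter. The point is its centre (13 mm above its underside); x along its length, z up. Grip it across its 38 mm width (y). Either way round in its tray is right.
- switch_tray_in (a point): Moulded-fibre packing tray, fixed to the bench: a 3 mm thick floor with a rim 12 mm high and 10 mm wide above it. Long recess 200 x 82 mm (x, y) for the switch, the largest tray (228 x 110 mm outside); an open finger scoop, 46 mm wide, cuts through the rim at the middle of each long side (+y and -y), down to the tray floor. The point lies on the recess floor (3 mm above the bench), at the middle of the recess; z up, x along the recess's length.
- converter_tray_in (a point): Moulded-fibre packing tray, fixed to the bench: a 3 mm thick floor with a rim 12 mm high and 10 mm wide above it. Rectangular recess 98 x 76 mm (x, y) for the converter (tray 126 x 104 mm outside); an open finger scoop, 38 mm wide, cuts through the rim at the middle of each long side (+y and -y), down to the tray floor. The point lies on the recess floor (3 mm above the bench), at the middle of the recess; z up, x along the recess's length.
- puck_tray_in (a point): Moulded-fibre packing tray, fixed to the bench: a 3 mm thick floor with a rim 12 mm high and 10 mm wide above it. Round recess 78 mm in diameter for the puck (square tray 106 x 106 mm outside, a short post at each corner); open finger scoops about 30 mm wide cut through the rim at +y and -y, down to the tray floor. The point lies on the recess floor (3 mm above the bench), at the middle of the recess; z up, y through the two scoops.
- brick_tray_in (a point): Moulded-fibre packing tray, fixed to the bench: a 3 mm thick floor with a rim 12 mm high and 10 mm wide above it. Rectangular recess 80 x 54 mm (x, y) for the power brick, the smallest rectangular tray (108 x 82 mm outside); an open finger scoop, 36 mm wide, cuts through the rim at the middle of each long side (+y and -y), down to the tray floor. The point lies on the recess floor (3 mm above the bench), at the middle of the recess; z up, x along the recess's length.
- mug_rim (a point): Bystander, leave alone: white mug, 80 mm across and 90 mm high, standing beyond the work. The point is the centre of its mouth.
- screwdriver_grip (a point): Bystander, leave alone: screwdriver 190 mm long with a black handle, lying flat on the bench beyond the work. The point is on the middle of its handle.
Mind the look-alikes: they are no part of the job. What is shaped like the part that bears puck_center but pink or yellow is not meant.

How it is judged:
By the outcome, as a careful person would: the job done as asked, in the order asked, and still so for the second after the job is handed in, with the robot touching nothing.
It also fails if it takes over 120 s, if anything falls off the work surface, if the arm or the gripper's body presses on something with over 40 N, if the wrist force passes 120 N, or if a joint passes its speed limit or range.

### The arm

A 6-joint arm with a two-finger parallel gripper is mounted at the origin on the work surface. World frame = base frame: x ahead of the robot, y to its left, z up, the work surface at z = 0. Lengths are in m, angles in rad, forces in N, time in s.
With the tool pointing down it reaches from about 0.35 to 1 m from the base axis. Payload 7.1 kg.
Tool frame: the origin (TCP) lies where the fingers leave the gripper's body, on its centre line; the fingertips stand 73 mm ahead of it and the grasp point (between the pads) lies 54 mm ahead of it; z points along the fingers, y is the direction in which the jaws open and shut (so a half turn about z gives the same grasp; the last joint's range is limited). The gripper opens to 85 mm and grips with 20 to 120 N. Pads are 22 mm wide; open, the fingers measure 114 mm over their backs; the gripper's body (76 mm by 85 mm) begins 54 mm behind the grasp point. The pads swing forward as they close: fully open they stand 13 mm farther back than shut.
Start: joints at [1.149, 0.423, 1.63, -0, 1.089, -0.019], TCP at [0.245, 0.575, 0.304] pointing down, gripper open.
Joint ranges: [-3, 3], [-0.9, 2.11], [0.09, 2.58], [-1.31, 4.45], [0.11, 2.69], [-2.54, 2.54]. Speed limits (rad/s): [2.39, 2.39, 3.01, 3.14, 3.14, 3.14].

### API

Orientations are given as a unit quaternion [x, y, z, w].
In Python, from bench import sensors, optics, close_job gives the robot as it stands.
- The arm moves only by the tool carry_out, never from a script. Its argument "rows" is a list of rows, each a list of 7 numbers: the turn, a rotation vector about the tool's x, y, z each as a share of 2 pi rad, from -1 to 1, then the shift along the tool's x, y, z each as a share of 150 mm, from -1 to 1, then the opening, from 0 (shut) to 1 (fully open). In form: [[wx, wy, wz, dx, dy, dz, fingers], ...]. A call has 1 to 20 rows; each row is the pose to reach, as a shift and turn from the pose commanded when the call began, along the tool's axes at that moment, turning the shorter way round; what a row does not reach only later rows make up. A row lasts 1/8 s, in which the tool goes at most 62.5 mm and 10.7 degrees, less where a joint would pass 70% of its speed; a pose out of reach is approached as far as the arm can. A call with a number of a shift or a turn outside -1 to 1 is refused whole. A call with a gripper value outside its range is refused whole. The fingers move at their own pace and stop on an object; "squeeze" is the grip in N (left out, the last holds). Time passes only in rows, so rows that repeat a pose let the fingers close. It gives the time, the measured TCP pose, the force and the opening at its end, in the units of the state.
- sensors.get_state(): the state, without advancing time (a new reading comes with each control period).
- optics.grab_frame(name): name is "scene" or "top" or "wrist"; returns (picture, depth): 480x640x3 uint8, blue, green, red; 480x640 float32, m along the optical axis (not along the pixel's ray), 0 where there is no reading.
- optics.calibration(name): a dict with "fx", "fy", "cx", "cy" (pixels), "camera_from_world" (4x4, takes a point from world to camera coordinates). Camera axes: x right, y down, z forward; pixel columns grow to the right and rows downward; lengths in m; the calibration is good to about 2 mm. A picture is of the moment at which its call begins: read the wrist's pose just before it. calibration takes no time and is no camera call; for the wrist camera it gives the pose at the moment of the call.
- close_job(): hands the job in, once; it reports no verdict.
The state is a dict: "time": time; "q": joint angles; "joint_velocities": joint speeds; "tau": joint torques, N m; "ee_pos": TCP position; "eef_rot": TCP orientation; "contact_force": force on the tool from outside, world axes, zero at the start; "moment": the same for the moment, N m; "grip_width": finger opening in m.
Only numpy, scipy, OpenCV 4.12 (cv2) and the standard library are available. Lean on these libraries where they do the work, as an engineer would, in place of code of your own. Each camera call takes 0.05 s, during which the arm holds its last target.

## Working session

There is one attempt and no reset: what is moved stays moved. The work goes in short steps, Python scripts to look and compute and a tool call to move; the robot and the scene stay as the last step left them, time stands still between calls to the robot, and variables do not carry over. Pictures are saved under pics/ and viewed, and the job is handed in when it is done.

Besides the shell and the picture viewer there is one more tool, called after "Call:" as a command line: name --pt "numbers of a row" for each row, then --argument value for the rest. carry_out: Moves the arm, as the interface text tells. Its arguments: {"type":"object","properties":{"rows":{"type":"array"},"squeeze":{"type":"number"}},"required":["rows"]}

```bash
mkdir -p pics; ls; python3 - <<'E'
from bench import sensors, optics
import cv2,numpy as np
print(sensors.get_state())
for n in ["scene","top","wrist"]:
    c=optics.calibration(n); print(n,c)
    im,d=optics.grab_frame(n); cv2.imwrite(f"pics/{n}0.png",im); np.save(f"pics/{n}0.npy",d)
E
```

```text
pics
{'time': 0.0, 'q': array([ 1.14901462e+00,  4.23871303e-01,  1.63073395e+00,  2.14411569e-05,
        1.08860973e+00, -1.89835460e-02]), 'joint_velocities': array([-1.93535022e-03,  9.11799128e-04, -5.98290663e-04,  8.46845398e-04,
       -4.83705832e-05, -2.94486726e-04]), 'tau': array([ 3.78462519e-04, -5.57375479e+01, -2.81744868e+01, -3.66553559e-05,
        7.13075744e-03,  1.61773016e-05]), 'ee_pos': array([0.24477083, 0.57457584, 0.30310932]), 'eef_rot': array([ 2.00045142e-01,  9.79786346e-01, -7.89471461e-04, -1.86587893e-04]), 'contact_force': array([-0.08411085, -0.83757645, -0.1547135 ]), 'moment': array([-0.00617178,  0.01582928, -0.01153369]), 'grip_width': 0.08557957896715086}
scene {'fx': 582.5620531294478, 'fy': 582.5620531294478, 'cx': 315.0696698156278, 'cy': 227.70602932535505, 'camera_from_world': array([[ 0.32021424,  0.94734171, -0.00255568, -0.12323418],
       [ 0.75551454, -0.25699979, -0.60261836, -0.35798661],
       [-0.57154231,  0.19103613, -0.79802543,  1.80187978],
       [ 0.        ,  0.        ,  0.        ,  1.        ]])}
top {'fx': 438.8129243842707, 'fy': 438.8129243842707, 'cx': 319.2363202846836, 'cy': 237.90113753984633, 'camera_from_world': array([[ 0.00484027, -0.99998428, -0.00283075, -0.03873675],
       [-0.99109405, -0.00442049, -0.13309038,  0.51789943],
       [ 0.13307577,  0.00344973, -0.99109986,  1.03877328],
       [ 0.        ,  0.        ,  0.        ,  1.        ]])}
wrist {'fx': 412.18922365881224, 'fy': 412.18922365881224, 'cx': 325.349161232955, 'cy': 240.3646437311066, 'camera_from_world': array([[ 0.39199924,  0.91996391, -0.00172898, -0.62366042],
       [ 0.87089836, -0.37048537,  0.32291893, -0.04249262],
       [ 0.2964332 , -0.12808975, -0.94642505,  0.38090921],
       [ 0.        ,  0.        ,  0.        ,  1.        ]])}
```

View pics/scene0.png

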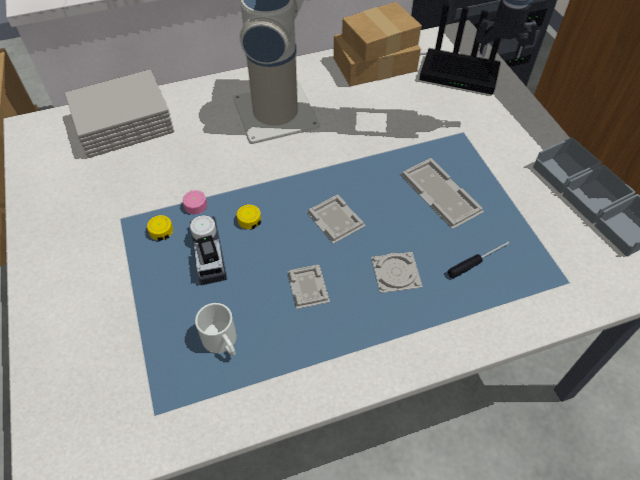

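View pics/top0.png

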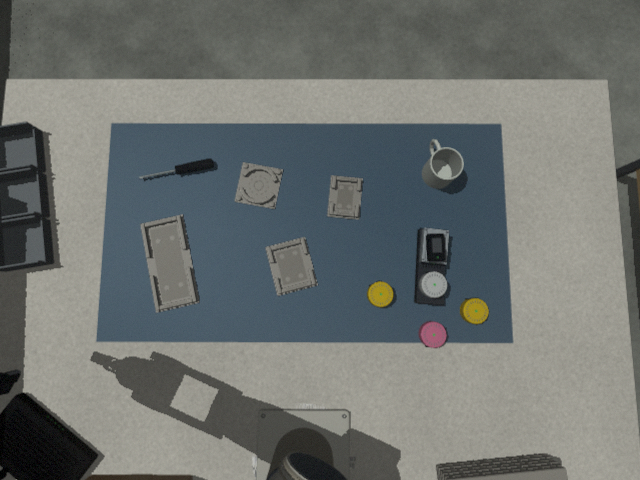

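View pics/wrist0.png

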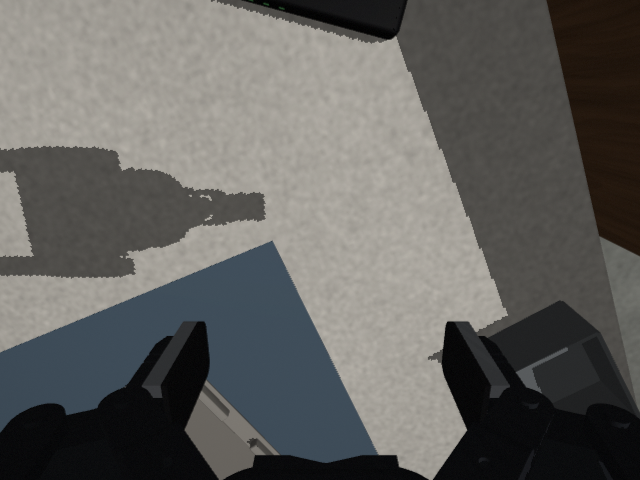

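```bash
cat > h.py <<'E'
import cv2,numpy as np
from bench import sensors, optics
def ray(c,u,v,z):
    T=c["camera_from_world"];R=T[:3,:3];o=-R.T@T[:3,3]
    d=R.T@np.array([(u-c["cx"])/c["fx"],(v-c["cy"])/c["fy"],1.])
    s=(z-o[2])/d[2]; return o+s*d
def proj(c,p):
    p=np.asarray(p,float); q=c["camera_from_world"][:3,:3]@p+c["camera_from_world"][:3,3]
    return np.array([c["fx"]*q[0]/q[2]+c["cx"],c["fy"]*q[1]/q[2]+c["cy"]])
def cloud(c,d):
    v,u=np.mgrid[0:480,0:640]
    P=np.stack([(u-c["cx"])/c["fx"]*d,(v-c["cy"])/c["fy"]*d,d],-1)
    T=c["camera_from_world"]; return (P-T[:3,3])@T[:3,:3]
E
python3 - <<'E'
from h import *
im=cv2.imread("pics/top0.png")
a=cv2.resize(im[215:355,355:495],(560,560),interpolation=cv2.INTER_CUBIC)
cv2.imwrite("pics/top0_stack.png",a)
b=cv2.resize(im[155:320,130:380],(800,528),interpolation=cv2.INTER_CUBIC)
cv2.imwrite("pics/top0_trays.png",b)
d=np.load("pics/top0.npy"); W=cloud(optics.calibration("top"),d)
z=W[...,2]
print("bench z",np.median(z[330:340,300:350]))
np.set_printoptions(precision=3,suppress=True,linewidth=200)
print((z[222:312:4,408:464:3]*1000).round().astype(int))
E
```

```text
bench z 0.0013786115954674545
[[ 2 -1  1 -1 -3  1  0  5  4  3  2  2  1  1  1  0  1  7  3]
 [ 3  3  0  2 -2  0  0  4 -1  0  2  1  3  2  0  0  4 -1  2]
 [ 3  1 -2  2 28 51 56 57 56 56 58 59 59 60 -2  2 -1  0  3]
 [ 0  1  0  1 30 52 60 83 82 87 84 85 62 60  1  1  1  2  3]
 [ 3  3  1  7 32 58 66 86 86 83 88 85 81 59  0  6  0 -2  1]
 [ 2  4  6  9 30 62 61 83 85 82 86 87 86 55  3  1  4 -4  0]
 [ 3 -2  2 13 27 61 59 87 82 87 86 84 84 56  0  1  2 -2  3]
 [ 1  2  2 11 38 57 62 85 85 86 88 87 86 56  3  1  0  1  2]
 [ 2  1 -2 14 40 59 59 86 86 85 84 87 84 59  0  0  2  2  2]
 [ 0 -3  1 20 44 58 63 82 86 85 85 86 85  1  3  3  4  1  1]
 [ 3  6 -1 19 32 37 48 50 52 59 57 62 60  0  0  1 -2  0  3]
 [-1  4  5 21 30 30 31 30 33 27 32 33 30  0  0  0  3  2  0]
 [ 1 -1  6 22 29 32 32 28 32 30 29 33 30  2  2  2  3  1  4]
 [ 1  3 -3 28 31 31 64 61 66 63 63 62 32  0 -2  1  0  1  6]
 [ 0 -4 -2 28 37 59 63 62 62 63 60 64 65  5  3  2  0  5  2]
 [ 2  1 -3 30 51 64 62 63 59 64 67 65 63  3  1  2  1 -1  2]
 [ 0  1  2 31 47 59 62 62 61 63 61 64 63 62  2 -1  1  1  2]
 [ 4  5  7 31 29 63 63 63 64 59 65 62 63  1  2  2  4 -1  3]
 [ 1 -2  2 31 28 31 61 63 62 65 62 61  1  3  3  5  4  1  0]
 [ 2  0  4 31 31 31 34 31 30 33 31 32  1 -2  3  1  5  1  8]
 [ 0  2  0 32 30 34 30 33 33 30 30 30  2  0  0  2  1  8  6]
 [-2  2  3  2  8 -2  0  4  1  5  6  7  2  3  1  1  5  1 21]
 [ 0  0  2  2  3  1  5  0  6  0 -1  0  1  5  5  2  1  3 22]]
```

View pics/top0_stack.png

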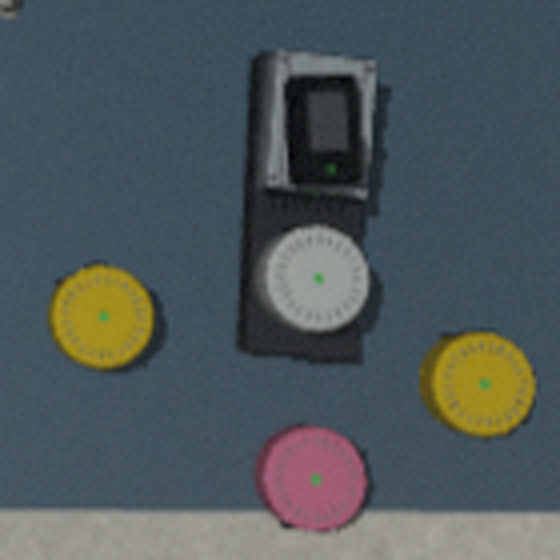

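View pics/top0_trays.png

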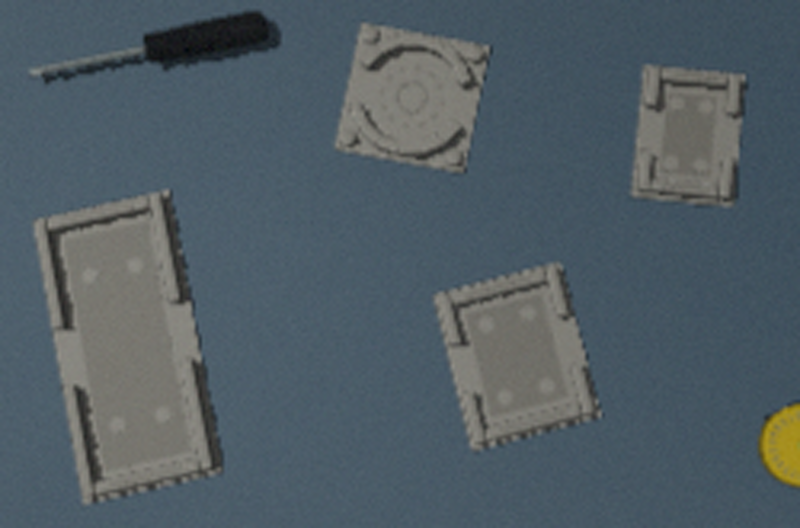

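```bash
cat > m.py <<'E'
from h import *
np.set_printoptions(precision=4,suppress=True,linewidth=200)
def rect(P,name):
    (cx,cy),(w,h),a=cv2.minAreaRect((P[:,:2]*1000).astype(np.float32))
    if w<h: w,h,a=h,w,a+90
    a=(a+90)%180-90   # long axis angle in world, deg
    print(name,"c %.1f %.1f"%(cx,cy),"size %.1f %.1f"%(w,h),"yaw %.1f"%a,len(P))
    return cx,cy,a
E
cat > tr.py <<'E'
from m import *
im=cv2.imread("pics/top0.png");d=np.load("pics/top0.npy");c=optics.calibration("top")
W=cloud(c,d)
hsv=cv2.cvtColor(im,cv2.COLOR_BGR2HSV)
m=((hsv[...,1]<60)&(hsv[...,2]>70)).astype(np.uint8)*255
m[:125]=0;m[335:]=0;m[:,:110]=0;m[:,360:]=0
m=cv2.morphologyEx(m,cv2.MORPH_CLOSE,np.ones((5,5),np.uint8))
n,l,s,ce=cv2.connectedComponentsWithStats(m)
for i in range(1,n):
    if s[i,4]<400: continue
    k=l==i
    cnt,_=cv2.findContours(k.astype(np.uint8),cv2.RETR_EXTERNAL,cv2.CHAIN_APPROX_NONE)
    hull=np.zeros_like(m);cv2.drawContours(hull,[cv2.convexHull(cnt[0])],-1,1,-1)
    kk=(hull>0)
    print(ce[i].round(),s[i]); rect(W[kk],"cloud all")
    hi=kk&(W[...,2]>.008); hi=cv2.morphologyEx(hi.astype(np.uint8),cv2.MORPH_OPEN,np.ones((2,2)))>0
    rect(W[hi],"cloud hi")
    P=np.array([ray(c,u,v,.008) for v,u in np.argwhere(kk)]);rect(P,"plane8")
E
python3 tr.py
python3 - <<'E'
from m import *
d=np.load("pics/top0.npy");c=optics.calibration("top");W=cloud(c,d)
b=np.zeros((480,640),bool);b[222:310,408:458]=1
z=W[...,2]
for n,lo,hi in [("brick",.074,.1),("conv",.05,.072),("sw",.022,.04)]:
    k=(b&(z>lo)&(z<hi))
    if n=="conv": k[262:]=0
    k=cv2.morphologyEx(k.astype(np.uint8),cv2.MORPH_OPEN,np.ones((2,2)))>0
    P=W[k].copy()
    rect(P,n)
k=b&(z>.05)&(z<.075);k[:266]=0
(x,y),r=cv2.minEnclosingCircle((W[k][:,:2]*1000).astype(np.float32));print("puck",x,y,r,W[k].mean(0))
E
```

```text
[258. 185.] [ 234  162   49   47 1760]
cloud all c 540.1 84.4 size 388.6 140.6 yaw 17.2 1822
cloud hi c 536.2 78.7 size 380.4 123.9 yaw 18.4 423
plane8 c 657.3 120.5 size 110.8 110.4 yaw -10.1 1822
[344. 197.] [ 326  175   34   45 1334]
cloud all c 529.2 -91.8 size 313.6 85.0 yaw -3.4 1387
cloud hi c 626.6 -103.7 size 99.4 74.4 yaw -5.2 366
plane8 c 627.1 -94.9 size 114.0 83.4 yaw -0.4 1387
[169. 263.] [ 137  214   63   99 4106]
cloud all c 473.6 195.2 size 448.8 242.3 yaw -84.3 4430
cloud hi c 471.3 184.9 size 431.8 230.1 yaw -85.1 938
plane8 c 457.7 341.4 size 232.1 123.3 yaw 13.7 4430
[291. 266.] [ 265  236   53   60 2192]
cloud all c 438.8 31.8 size 158.8 109.7 yaw 14.4 2269
cloud hi c 435.0 26.2 size 150.0 96.6 yaw 15.1 514
plane8 c 451.4 34.5 size 130.0 108.7 yaw 14.4 2269
brick c 454.0 -186.2 size 324.8 69.1 yaw -73.7 473
conv c 466.7 -199.8 size 356.8 90.7 yaw -74.5 352
sw c 449.3 -314.0 size 181.6 75.4 yaw -3.6 657
puck 407.1843566894531 -306.78741455078125 31.115760803222656 [ 0.4068 -0.3056  0.0624]
```

```bash
sed -i 's/kk=(hull>0)/kk=(hull>0)\&(d>.1)\&(abs(W[...,2])<.03)/' tr.py; python3 tr.py
python3 - <<'E'
from m import *
d=np.load("pics/top0.npy");c=optics.calibration("top");W=cloud(c,d)
b=np.zeros((480,640),bool);b[222:310,408:458]=1
z=W[...,2]
b&=d>.5
for n,lo,hi in [("brick",.076,.092),("conv",.05,.068),("sw",.022,.04)]:
    k=(b&(z>lo)&(z<hi))
    if n=="conv": k[262:]=0
    k=cv2.morphologyEx(k.astype(np.uint8),cv2.MORPH_OPEN,np.ones((3,3)))>0
    k&=d>.5
    rect(W[k],n)
    
    rect(W[k&(z<hi)&(z>lo)],n)
E
```

```text
[258. 185.] [ 234  162   49   47 1760]
cloud all c 659.0 121.4 size 112.3 111.6 yaw -10.0 1810
cloud hi c 536.0 78.7 size 379.9 123.9 yaw 18.4 407
plane8 c 657.3 120.5 size 110.8 110.4 yaw -10.1 1810
[344. 197.] [ 326  175   34   45 1334]
cloud all c 629.2 -98.9 size 112.7 85.4 yaw -4.8 1382
cloud hi c 626.6 -103.7 size 99.4 74.4 yaw -5.2 366
plane8 c 627.1 -94.9 size 114.0 83.4 yaw -0.4 1382
[169. 263.] [ 137  214   63   99 4106]
cloud all c 458.3 343.9 size 234.0 125.9 yaw 13.9 4415
cloud hi c 471.3 184.9 size 431.8 230.1 yaw -85.1 932
plane8 c 457.7 341.4 size 232.1 123.3 yaw 13.7 4415
[291. 266.] [ 265  236   53   60 2192]
cloud all c 452.1 35.1 size 131.3 109.6 yaw 14.9 2260
cloud hi c 435.0 26.2 size 150.0 96.6 yaw 15.1 505
plane8 c 451.4 34.5 size 130.0 108.7 yaw 14.4 2260
brick c 493.0 -309.5 size 63.8 39.6 yaw 0.3 465
brick c 493.0 -309.5 size 63.8 39.6 yaw 0.3 465
conv c 499.4 -312.2 size 82.5 60.8 yaw -5.8 330
conv c 499.4 -312.2 size 82.5 60.8 yaw -5.8 330
sw c 452.2 -309.0 size 182.6 66.1 yaw -4.2 621
sw c 452.2 -309.0 size 182.6 66.1 yaw -4.2 621
```

```bash
cat > mv.py <<'E'
from m import *
from scipy.spatial.transform import Rotation as Ro
def plan(x,y,z,yaw):
    """target tcp mm, tool x axis yaw deg, pointing down -> shares"""
    s=sensors.get_state(); R0=Ro.from_quat(s["eef_rot"]); p=np.array([x,y,z])/1000-s["ee_pos"]
    Rt=Ro.from_euler("z",yaw,degrees=True)*Ro.from_quat([1,0,0,0])
    rv=(R0.inv()*Rt).as_rotvec()/(2*np.pi); sh=R0.inv().apply(p)/.15
    print("turn",rv.round(4),"shift",sh.round(4),"| now",(s["ee_pos"]*1000).round(1),"q",s["q"].round(2),"F",s["contact_force"].round(1),"w",round(s["grip_width"]*1000,1),"t",round(s["time"],2))
E
python3 - <<'E'
from mv import *
c=optics.calibration("wrist");T=c["camera_from_world"]
s=sensors.get_state();R0=Ro.from_quat(s["eef_rot"])
print("cam in tool",R0.inv().apply(-T[:3,:3].T@T[:3,3]-s["ee_pos"])*1000)
print("cam axes in tool\n",R0.inv().apply(T[:3,:3]))
d=np.load("pics/wrist0.npy");W=cloud(c,d);P=R0.inv().apply((W-s["ee_pos"]).reshape(-1,3)).reshape(480,640,3)*1000
k=(d>.02)&(d<.25)
v,u=np.nonzero(k);print(u.min(),u.max(),v.min(),v.max())
for side in (-1,1):
    q=P[k&(P[...,1]*side>20)&(abs(P[...,0])<60)]
    print(side,"zmax",np.percentile(q[:,2],[50,90,98,99.5]),"y at z>50",np.percentile(q[q[:,2]>50][:,1],[1,50,99]),"x",np.percentile(q[q[:,2]>50][:,0],[1,50,99]))
plan(458,343,300,14)
plan(620,100,330,0)
plan(480,-310,300,0)
E
```

```text
cam in tool [ 82.7596  -0.4013 -69.9362]
cam axes in tool
 [[ 0.      1.      0.0003]
 [-0.9464  0.0001 -0.323 ]
 [-0.323  -0.0003  0.9464]]
0 639 321 479
-1 zmax [ 6.9158 39.7935 53.0795 57.2095] y at z>50 [-54.9857 -43.1973 -42.7217] x [-11.2577   4.4689  10.9322]
1 zmax [ 7.2438 40.2687 53.2127 57.3086] y at z>50 [41.9281 42.4513 54.396 ] x [-11.2981   4.7216  10.9466]
turn [-0.0001  0.0002  0.397 ] shift [-1.9128 -0.8638  0.023 ] | now [244.8 574.7 303.3] q [ 1.15  0.42  1.63  0.    1.09 -0.02] F [-0.5 -0.3  0.1] w 85.3 t 0.15
turn [-0.0001  0.0003  0.4359] shift [-3.5414 -1.931  -0.1758] | now [244.8 574.7 303.3] q [ 1.15  0.42  1.63  0.    1.09 -0.02] F [-0.5 -0.3  0.1] w 85.3 t 0.15
turn [-0.0001  0.0003  0.4359] shift [-3.7543 -4.8112  0.0276] | now [244.8 574.7 303.3] q [ 1.15  0.42  1.63  0.    1.09 -0.02] F [-0.5 -0.3  0.1] w 85.3 t 0.15
```

```bash
python3 - <<'E'
from mv import *
plan(322,412,330,60)
E
```

```text
turn [-0.0001  0.0002  0.2692] shift [-0.8984 -0.7963 -0.1771] | now [244.8 574.7 303.3] q [ 1.15  0.42  1.63  0.    1.09 -0.02] F [-0.5 -0.3  0.1] w 85.3 t 0.15
```

Call:
carry_out --pt "0 0 0.03 -0.1 -0.09 -0.02 1" --pt "0 0 0.06 -0.2 -0.18 -0.04 0.7" --pt "0 0 0.09 -0.3 -0.27 -0.06 0.6" --pt "0 0 0.12 -0.4 -0.36 -0.08 0.5" --pt "0 0 0.15 -0.5 -0.45 -0.1 0.5" --pt "0 0 0.18 -0.6 -0.54 -0.12 0.5" --pt "0 0 0.21 -0.7 -0.62 -0.14 0.5" --pt "0 0 0.24 -0.8 -0.71 -0.16 0.5" --pt "0 0 0.27 -0.9 -0.8 -0.18 0.5" --pt "0 0 0.27 -0.9 -0.8 -0.18 0.5" --squeeze 30

```text
time: 1.4
ee_pos: [0.3224, 0.4109, 0.331]
eef_rot: [0.867, 0.498, -0.0, 0.0]
contact_force: [-0.3, -0.5, -0.3]
grip_width: 0.0427
```

```bash
python3 - <<'E'
from mv import *
plan(400,250,350,0)
E
```

```text
turn [0.     0.     0.1658] shift [-0.6645  0.9879 -0.1267] | now [322.4 410.9 331. ] q [ 0.88  0.24  1.83 -0.    1.07  1.41] F [-0.3 -0.5 -0.3] w 42.7 t 1.4
```

Call:
carry_out --pt "0 0 0.025 -0.1 0.15 -0.02 0.5" --pt "0 0 0.05 -0.2 0.3 -0.04 0.5" --pt "0 0 0.075 -0.3 0.45 -0.06 0.5" --pt "0 0 0.1 -0.4 0.6 -0.08 0.5" --pt "0 0 0.125 -0.5 0.75 -0.1 0.5" --pt "0 0 0.15 -0.6 0.9 -0.12 0.5" --pt "0 0 0.166 -0.665 0.988 -0.127 0.5" --pt "0 0 0.166 -0.665 0.988 -0.127 0.5" --pt "0 0 0.166 -0.665 0.988 -0.127 0.5"

```text
time: 2.52
ee_pos: [0.3996, 0.2515, 0.3498]
eef_rot: [1.0, 0.001, -0.0, -0.0]
contact_force: [-0.5, -0.1, 0.1]
grip_width: 0.0425
```

```bash
cat > look.py <<'E'
from mv import *
import sys
n=sys.argv[1]
s=sensors.get_state();c=optics.calibration("wrist");im,d=optics.grab_frame("wrist")
cv2.imwrite(f"pics/{n}.png",im);np.savez(f"pics/{n}.npz",d=d,T=c["camera_from_world"],p=s["ee_pos"],q=s["eef_rot"])
R0=Ro.from_quat(s["eef_rot"]);W=cloud(c,d);P=R0.inv().apply((W-s["ee_pos"]).reshape(-1,3)).reshape(480,640,3)*1000
k=(d>.02)&(d<.25)&(abs(P[...,0])<13)&(P[...,2]>35)&(P[...,2]<85)
for side in (-1,1):
    q=P[k&(P[...,1]*side>0)]
    if len(q): print(side,"finger tip z",np.percentile(q[:,2],[90,98,99.5]).round(1),"inner y",np.percentile(abs(q[:,1]),[1,99]).round(1))
print("w",s["grip_width"],"pose",s["ee_pos"],"t",s["time"])
E
python3 look.py w1
```

```text
-1 finger tip z [63.1 67.8 70. ] inner y [20.5 34. ]
1 finger tip z [63.  67.8 69.8] inner y [21.9 35.4]
w 0.042513044949965696 pose [0.3996 0.2515 0.3498] t 2.525
```

View pics/w1.png

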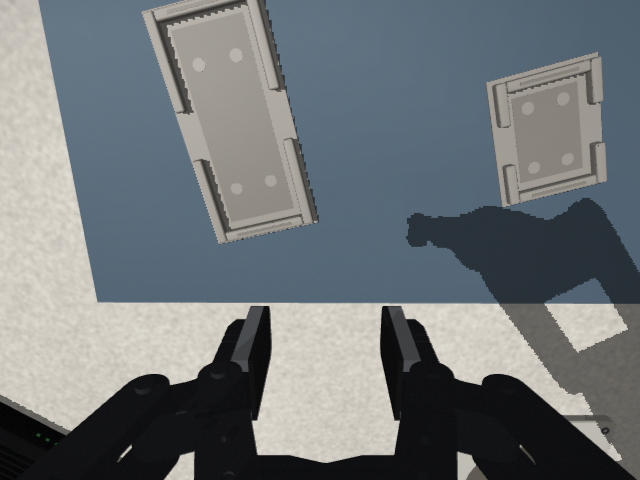

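```bash
cat > trw.py <<'E'
from mv import *
import sys
n=sys.argv[1]
im=cv2.imread(f"pics/{n}.png");f=np.load(f"pics/{n}.npz");d=f["d"];c=optics.calibration("wrist");c["camera_from_world"]=f["T"]
W=cloud(c,d);hsv=cv2.cvtColor(im,cv2.COLOR_BGR2HSV)
m=((hsv[...,1]<50)&(hsv[...,2]>60)).astype(np.uint8)*255
x,y=W[...,0],W[...,1]
m[(d<.25)]=0
m=cv2.morphologyEx(m,cv2.MORPH_OPEN,np.ones((3,3),np.uint8))
N,l,s,ce=cv2.connectedComponentsWithStats(m)
for i in range(1,N):
    if s[i,4]<2000 or s[i,4]>40000: continue
    k=(l==i)&(d>.25)&(abs(W[...,2])<.03)
    print(ce[i].round(),s[i],"zmed",np.median(W[k][:,2]).round(4)); rect(W[k],"cloud")
    P=np.array([ray(c,u,v,.008) for v,u in np.argwhere(k)]);rect(P,"plane8")
E
python3 trw.py w1; python3 - <<'E'
from mv import *
plan(440,100,380,0)
E
```

```text
[233. 115.] [  142     0   176   244 26440] zmed 0.0035
cloud c 459.3 338.7 size 230.2 111.9 yaw 13.1 26440
plane8 c 459.7 337.0 size 225.4 109.4 yaw 13.2 26440
[548. 129.] [  486    52   121   155 14416] zmed 0.0037
cloud c 452.1 31.1 size 127.6 109.2 yaw 15.1 14416
plane8 c 452.8 35.1 size 125.0 106.3 yaw 15.1 14416
turn [-0.      0.      0.0004] shift [ 0.2669  1.011  -0.2013] | now [399.6 251.5 349.8] q [0.54 0.14 1.91 0.   1.09 2.1 ] F [-0.2 -0.   0.3] w 42.7 t 2.58
```

Call:
carry_out --pt "0 0 0 0.06 0.2 -0.05 0.75" --pt "0 0 0 0.12 0.4 -0.1 0.75" --pt "0 0 0 0.18 0.6 -0.15 0.75" --pt "0 0 0 0.24 0.8 -0.2 0.75" --pt "0 0 0 0.27 1 -0.2 0.75" --pt "0 0 0 0.27 1 -0.2 0.75" --pt "0 0 0 0.27 1 -0.2 0.75"

```text
time: 3.45
ee_pos: [0.4401, 0.1015, 0.3798]
eef_rot: [1.0, 0.0, -0.0, -0.0]
contact_force: [-0.2, -0.2, -0.3]
grip_width: 0.0638
```

```bash
python3 look.py w2; python3 trw.py w2
```

```text
-1 finger tip z [59.8 64.5 66.1] inner y [31.1 44.8]
1 finger tip z [59.8 64.3 65.8] inner y [32.4 46. ]
w 0.06378478025729288 pose [0.4401 0.1015 0.3798] t 3.45
[533.  22.] [ 485    0   94   50 3909] zmed 0.0041
cloud c 595.3 -99.9 size 85.8 43.7 yaw 85.1 3909
plane8 c 594.6 -96.9 size 83.4 43.3 yaw 84.6 3909
[101. 152.] [    7    36   182   232 21629] zmed 0.0035
cloud c 458.8 340.8 size 230.6 117.8 yaw 13.0 21629
plane8 c 459.9 336.7 size 225.8 113.7 yaw 13.1 21629
[388. 166.] [  327    97   119   138 11310] zmed 0.0036
cloud c 451.7 32.9 size 127.5 105.5 yaw 15.1 11310
plane8 c 452.9 34.2 size 125.2 103.5 yaw 15.1 11310
[ 78. 366.] [    0   320   214   139 15833] zmed 0.0001
cloud c 209.5 425.9 size 380.6 173.3 yaw -60.6 15833
plane8 c 214.9 420.2 size 373.2 170.6 yaw -60.5 15833
[325. 392.] [  222   320   208   150 25472] zmed 0.0003
cloud c 159.6 107.7 size 279.8 238.6 yaw -82.6 25405
plane8 c 156.5 102.4 size 276.8 235.3 yaw -87.8 25405
[565. 364.] [  438   320   202   140 14036] zmed 0.0002
cloud c 207.9 -219.8 size 374.0 164.6 yaw 60.4 14036
plane8 c 213.3 -213.8 size 366.2 162.5 yaw 60.4 14036
```

View pics/w2.png

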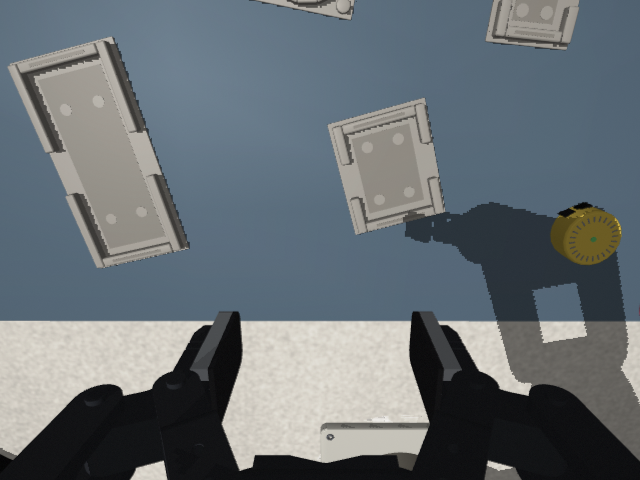

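```bash
python3 - <<'E'
from mv import *
c=optics.calibration("wrist")
for n,pts in [("w1",[(199,65),(236,55),(236,188),(270,181)]),("w2",[(66,110),(98,102),(111,219),(142,212)]),("w1",[(528,108),(563,99),(534,168),(567,160)]),("w2",[(367,148),(398,139),(379,200),(409,192)])]:
    c["camera_from_world"]=np.load(f"pics/{n}.npz")["T"]
    P=np.array([ray(c,u,v,.003) for u,v in pts])[:,:2]*1000
    a=(P[0]+P[1]-P[2]-P[3]);print(n,P.mean(0),np.degrees(np.arctan2(a[1],a[0])))
c=optics.calibration("top")
# puck tray ring centre & brick dots from crop0_trays (x3.2, offset 130,155)
P=np.array([ray(c,130+u/3.2,155+v/3.2,.003) for u,v in [(412,97),(676,104),(707,106),(671,163),(701,164)]])[:,:2]*1000
print("puck",P[0],"brick",P[1:].mean(0))
plan(500,-30,380,0)
E
```

```text
w1 [459.086  338.2219] 12.875449152650374
w2 [458.617  338.0773] 13.309780978930997
w1 [451.1968  32.3823] 14.754603134449413
w2 [451.0202  32.8082] 15.07867290999511
puck [657.4968 119.332 ] brick [ 628.0325 -102.01  ]
turn [-0.      0.0001  0.0001] shift [ 0.3988  0.8779 -0.0014] | now [440.1 101.6 379.8] q [0.2  0.07 1.92 0.   1.16 1.77] F [0.4 0.7 0.2] w 64.0 t 3.5
```

Call:
carry_out --pt "0 0 0 0.15 0.2 0 0.75" --pt "0 0 0 0.3 0.4 0 0.75" --pt "0 0 0 0.45 0.55 0 0.75" --pt "0 0 0 0.55 0.61 0 0.75" --pt "0 0 0 0.55 0.61 0 0.75" --pt "0 0 0 0.55 0.61 0 0.75"

```text
time: 4.25
ee_pos: [0.522, 0.0102, 0.3797]
eef_rot: [1.0, 0.0, -0.0, -0.0]
contact_force: [0.5, -0.0, -0.1]
grip_width: 0.0641
```

```bash
python3 look.py w3; python3 trw.py w3
```

```text
-1 finger tip z [59.8 64.6 65.9] inner y [31.1 44.7]
1 finger tip z [59.7 64.4 66.3] inner y [32.4 46. ]
w 0.06406131897694821 pose [0.522  0.0102 0.3797] t 4.25
[215.  49.] [  158     0   117   108 10822] zmed 0.0033
cloud c 655.2 120.3 size 108.3 100.2 yaw 79.8 10822
plane8 c 654.7 118.2 size 105.6 98.9 yaw 79.6 10822
[436.  72.] [ 388   12  100  123 9476] zmed 0.0036
cloud c 628.1 -102.3 size 109.2 83.8 yaw -5.4 9476
plane8 c 627.7 -100.3 size 107.1 81.9 yaw -5.5 9476
[ 46. 237.] [    0   123   121   208 15556] zmed 0.0036
cloud c 457.9 341.6 size 230.9 121.5 yaw 12.8 15556
plane8 c 460.4 336.7 size 226.3 117.3 yaw 13.1 15556
[619. 209.] [ 595  165   45   88 2428] zmed 0.0295
cloud c 502.7 -282.9 size 80.9 6.5 yaw -7.7 121
plane8 c 497.2 -299.0 size 85.1 6.4 yaw -5.8 121
[304. 238.] [ 245  177  117  123 9631] zmed 0.0037
cloud c 450.5 33.2 size 129.7 105.5 yaw 15.1 9631
plane8 c 453.5 32.9 size 126.5 103.6 yaw 15.1 9631
[614. 296.] [ 583  267   57   60 2743] zmed 0.0011
cloud c 378.7 -325.0 size 118.0 23.9 yaw 43.4 7
plane8 c 376.3 -329.0 size 93.7 24.8 yaw 39.4 7
[ 46. 404.] [   0  376  159   96 5530] zmed 0.0001
cloud c 229.5 378.1 size 294.0 117.4 yaw -58.7 5530
plane8 c 235.9 371.6 size 289.8 115.2 yaw -58.7 5530
[326. 418.] [  222   376   208    94 16053] zmed 0.0002
cloud c 186.6 9.1 size 282.0 161.2 yaw -89.5 16053
plane8 c 193.5 9.3 size 277.1 155.1 yaw -90.0 16053
[620. 410.] [ 580  376   60   84 2690] zmed 0.0002
cloud c 204.0 -405.8 size 147.0 75.8 yaw 45.0 2679
plane8 c 210.7 -398.8 size 145.0 74.4 yaw 45.0 2679
```

View pics/w3.png

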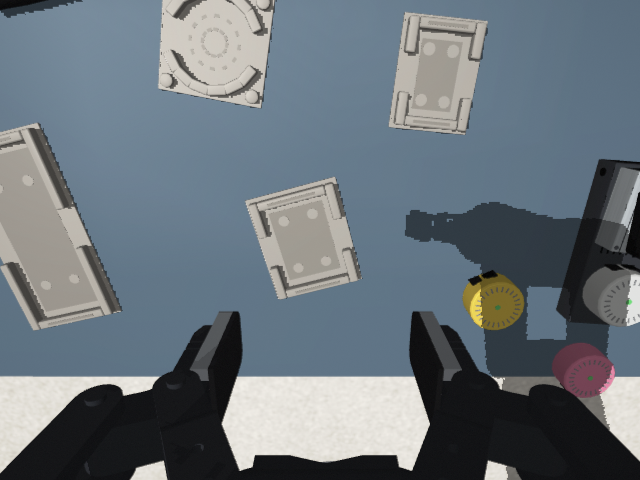

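```bash
python3 - <<'E'
from mv import *
c=optics.calibration("wrist");c["camera_from_world"]=np.load("pics/w3.npz")["T"]
P=np.array([ray(c,u,v,.003) for u,v in [(215,43),(428,49),(453,50),(421,101),(445,102)]])[:,:2]*1000
print(P[0],P[1:].mean(0))
plan(430,-310,330,0)
E
```

```text
[657.6868 118.2161] [ 627.5679 -102.5114]
turn [-0.      0.0001  0.0001] shift [-0.6139  2.1341  0.3325] | now [522.   10.2 379.9] q [-0.    0.19  1.78  0.    1.18  1.57] F [-0.4  0.2  0.6] w 64.2 t 4.3
```

Call:
carry_out --pt "0 0 0 -0.1 0.25 0.03 0.75" --pt "0 0 0 -0.2 0.5 0.06 0.75" --pt "0 0 0 -0.3 0.75 0.1 0.75" --pt "0 0 0 -0.4 1 0.15 0.75"

```text
time: 4.8
ee_pos: [0.4617, -0.141, 0.3577]
eef_rot: [1.0, 0.0, 0.0, 0.0]
contact_force: [1.1, 0.1, 0.1]
grip_width: 0.064
```

Call:
carry_out --pt "0 0 0 -0.05 0.25 0.05 0.75" --pt "0 0 0 -0.1 0.5 0.1 0.75" --pt "0 0 0 -0.15 0.75 0.15 0.75" --pt "0 0 0 -0.2 1 0.18 0.75" --pt "0 0 0 -0.2 1 0.18 0.75" --pt "0 0 0 -0.2 1 0.18 0.75"

```text
time: 5.55
ee_pos: [0.4324, -0.2898, 0.3306]
eef_rot: [1.0, -0.0, -0.0, -0.0]
contact_force: [0.3, 0.2, -0.5]
grip_width: 0.0642
```

```bash
python3 look.py w4
```

```text
-1 finger tip z [59.6 64.5 66.1] inner y [31.1 44.7]
1 finger tip z [59.8 64.4 66.2] inner y [32.4 46. ]
w 0.06419235690839233 pose [ 0.4324 -0.2898  0.3306] t 5.55
```

View pics/w4.png

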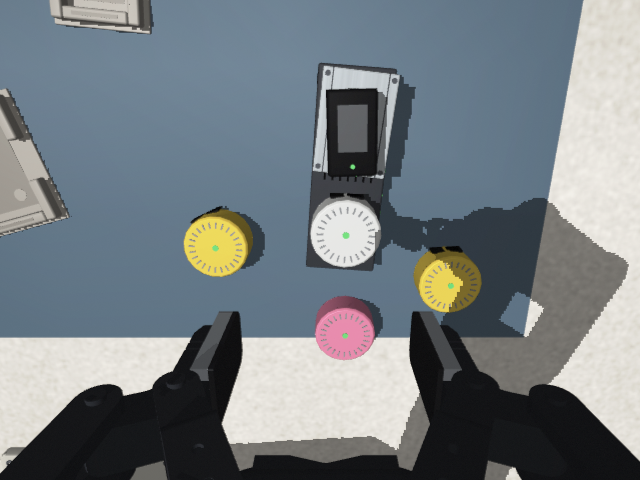

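```bash
cat > st.py <<'E'
from mv import *
import sys
n=sys.argv[1]; sel=sys.argv[2:]
f=np.load(f"pics/{n}.npz");d=f["d"];c=optics.calibration("wrist");c["camera_from_world"]=f["T"]
W=cloud(c,d);z=W[...,2];b=(d>.1)&(abs(W[...,0]-.45)<.13)&(abs(W[...,1]+.305)<.05)&(W[...,2]<.1)
for nm,lo,hi in [("brick",.077,.092),("conv",.053,.063),("sw",.025,.035)]:
    k=b&(z>lo)&(z<hi)
    if nm=="conv": k&=W[...,0]>.448
    k=(cv2.morphologyEx(k.astype(np.uint8),cv2.MORPH_OPEN,np.ones((3,3)))>0)&k
    if k.sum()>50: rect(W[k],nm); print("   z",np.median(z[k]))
k=b&(z>.058)&(z<.068)&(W[...,0]<.445)
k=(cv2.morphologyEx(k.astype(np.uint8),cv2.MORPH_OPEN,np.ones((3,3)))>0)&k
if k.sum()>50:
    (x,y),r=cv2.minEnclosingCircle((W[k][:,:2]*1000).astype(np.float32));print("puck",x,y,r,np.median(W[k],axis=0))
E
python3 st.py w4
python3 - <<'E'
from m import *
im=cv2.imread("pics/w4.png");cv2.imwrite("pics/w4c.png",cv2.resize(im[50:290,260:440],(540,600)[::1] if 0 else (450,600)))
E
```

```text
brick c 491.4 -310.4 size 64.1 38.0 yaw 1.4 4382
   z 0.08397130991322548
conv c 497.0 -313.9 size 82.9 60.2 yaw -6.6 3513
   z 0.05795173268340182
sw c 451.2 -310.8 size 183.7 66.5 yaw -4.2 2876
   z 0.02990916049859297
puck 405.04071044921875 -307.7233581542969 30.931011199951172 [ 0.4068 -0.3077  0.0619]
```

View pics/w4c.png

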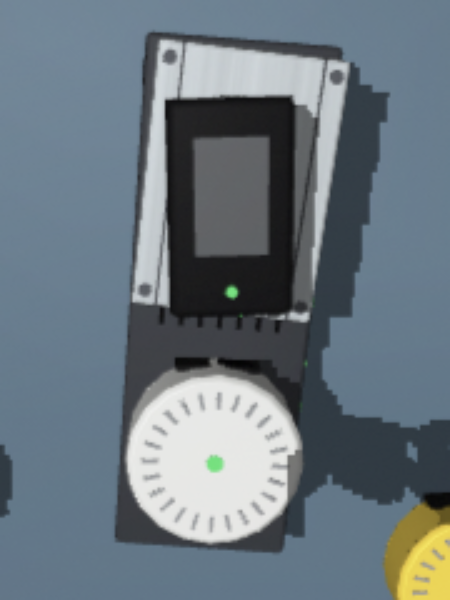

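```bash
python3 - <<'E'
from mv import *
plan(491.5,-310.2,190,1.4)
E
```

```text
turn [-0.0001 -0.     -0.0039] shift [0.3932 0.1377 0.9376] | now [ 432.5 -289.6  330.6] q [-0.61  0.24  1.83  0.    1.07  0.96] F [ 0.1  1.3 -0.3] w 63.7 t 5.6
```

Call:
carry_out --pt "0 0 -0.004 0.2 0.07 0.2 0.7" --pt "0 0 -0.004 0.39 0.14 0.4 0.7" --pt "0 0 -0.004 0.39 0.14 0.6 0.7" --pt "0 0 -0.004 0.39 0.14 0.8 0.7" --pt "0 0 -0.004 0.393 0.138 0.938 0.7" --pt "0 0 -0.004 0.393 0.138 0.938 0.7" --pt "0 0 -0.004 0.393 0.138 0.938 0.7"

```text
time: 6.48
ee_pos: [0.4921, -0.3111, 0.1908]
eef_rot: [1.0, 0.013, 0.001, 0.0]
contact_force: [0.8, -0.0, -0.3]
grip_width: 0.06
```

```bash
python3 - <<'E'
from mv import *
plan(491.5,-310.2,133,1.4)
E
```

```text
turn [ 0.0001 -0.0002  0.0002] shift [-0.0042 -0.006   0.3852] | now [ 492.1 -311.1  190.8] q [-0.58  0.51  1.8   0.    0.83  0.96] F [ 0.8 -0.  -0.3] w 60.0 t 6.47
```

Call:
carry_out --pt "0 0 0 0 0 0.13 0.7" --pt "0 0 0 0 0 0.26 0.7" --pt "0 0 0 0 0 0.35 0.7" --pt "0 0 0 0 0 0.385 0.7" --pt "0 0 0 0 0 0.385 0.6" --pt "0 0 0 0 0 0.385 0.5" --pt "0 0 0 0 0 0.385 0.4" --pt "0 0 0 0 0 0.385 0.35" --pt "0 0 0 0 0 0.385 0.3" --pt "0 0 0 0 0 0.385 0.3" --pt "0 0 0 0 0 0.385 0.3" --squeeze 30

```text
time: 7.85
ee_pos: [0.4917, -0.3117, 0.1327]
eef_rot: [1.0, 0.012, 0.0, 0.0]
contact_force: [1.0, 0.0, 5.6]
grip_width: 0.0373
```

```bash
python3 - <<'E'
from mv import *
plan(491.5,-310.2,183,1.4)
E
```

```text
turn [ 0.0001 -0.0002 -0.    ] shift [-0.0011 -0.0099 -0.3356] | now [ 491.7 -311.7  132.7] q [-0.59  0.6   1.82  0.    0.72  0.96] F [1.  0.  5.6] w 37.3 t 7.85
```

Call:
carry_out --pt "0 0 0 0 0 -0.05 0.3" --pt "0 0 0 0 0 -0.1 0.3" --pt "0 0 0 0 0 -0.2 0.3" --pt "0 0 0 0 0 -0.35 0.3" --pt "0 0 0 0 0 -0.5 0.3" --pt "0 0 0 0 0 -0.7 0.3" --pt "0 0 0 0 0 -0.8 0.3" --pt "0 0 0 0 0 -0.8 0.3"

```text
time: 8.85
ee_pos: [0.4918, -0.3117, 0.2533]
eef_rot: [1.0, 0.012, 0.001, 0.001]
contact_force: [0.4, 0.3, -2.2]
grip_width: 0.0377
```

```bash
python3 look.py w5; python3 - <<'E'
from mv import *
im,d=optics.grab_frame("scene");cv2.imwrite("pics/s5.png",cv2.resize(im[130:350,120:320],(546,600)))
plan(627.8,-102,230,-5.4)
E
```

```text
-1 finger tip z [53.  62.7 66. ] inner y [ 0.2 31.1]
1 finger tip z [52.5 62.5 65.7] inner y [ 0.2 32.4]
w 0.03769786344330907 pose [ 0.4918 -0.3117  0.2533] t 8.85
turn [-0.0001  0.0001  0.0189] shift [ 0.9462 -1.3719  0.1428] | now [ 491.  -311.2  251.4] q [-0.59  0.43  1.77 -0.    0.95  0.96] F [-0.2  0.6 -2.1] w 37.3 t 8.95
```

View pics/w5.png

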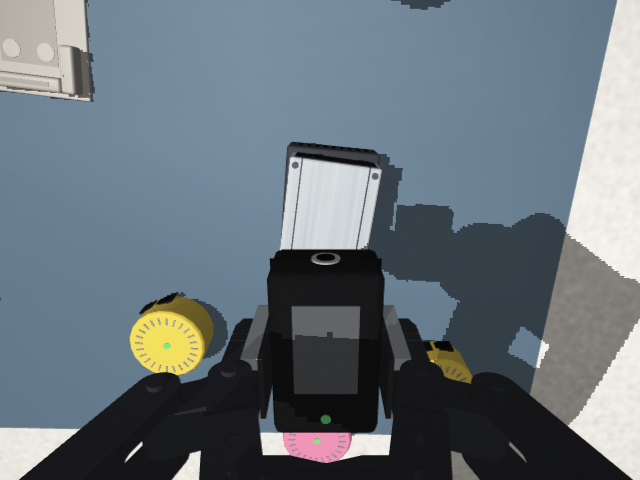

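View pics/s5.png

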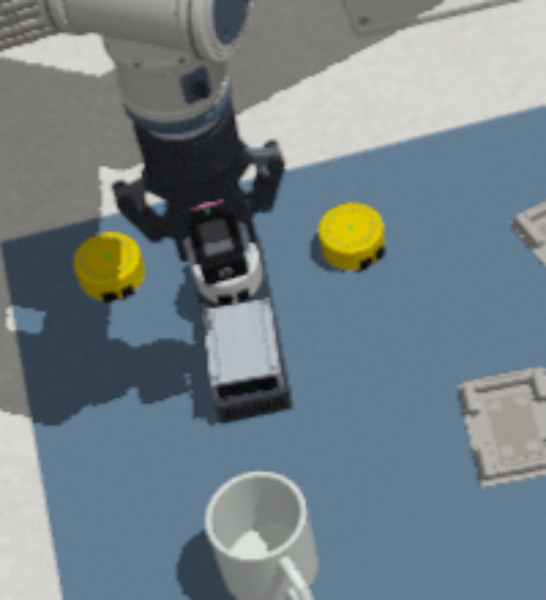

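Call:
carry_out --pt "0 0 0.002 0.1 -0.14 0 0.3" --pt "0 0 0.006 0.25 -0.35 0 0.3" --pt "0 0 0.01 0.42 -0.6 0 0.3" --pt "0 0 0.015 0.6 -0.85 0 0.3" --pt "0 0 0.019 0.7 -1 0 0.3" --pt "0 0 0.019 0.7 -1 0 0.3"

```text
time: 9.7
ee_pos: [0.5929, -0.1572, 0.2504]
eef_rot: [0.999, -0.046, -0.001, -0.0]
contact_force: [-0.3, 0.2, -1.2]
grip_width: 0.0374
```

```bash
python3 - <<'E'
from mv import *
plan(627.8,-102,130,-5.4)
E
```

```text
turn [-0.0001  0.0004  0.0003] shift [ 0.1997 -0.3874  0.8027] | now [ 592.9 -157.2  250.4] q [-0.28  0.47  1.69  0.    0.98  1.38] F [-0.3  0.2 -1.2] w 37.4 t 9.7
```

Call:
carry_out --pt "0 0 0 0.08 -0.13 0.05 0.3" --pt "0 0 0 0.16 -0.28 0.1 0.3" --pt "0 0 0 0.2 -0.387 0.25 0.3" --pt "0 0 0 0.2 -0.387 0.45 0.3" --pt "0 0 0 0.2 -0.387 0.65 0.3" --pt "0 0 0 0.2 -0.387 0.8 0.3" --pt "0 0 0 0.2 -0.387 0.8 0.3" --pt "0 0 0 0.2 -0.387 0.8 0.3"

```text
time: 10.7
ee_pos: [0.6281, -0.1041, 0.1319]
eef_rot: [0.999, -0.048, -0.0, 0.0]
contact_force: [0.1, 0.3, -0.7]
grip_width: 0.0378
```

```bash
python3 look.py w6; python3 - <<'E'
from mv import *
plan(627.8,-102,78,-5.4)
E
```

```text
-1 finger tip z [52.9 62.7 65.6] inner y [ 0.2 31.2]
1 finger tip z [52.4 62.7 65.5] inner y [ 0.1 32.4]
w 0.03782965541849279 pose [ 0.6281 -0.1041  0.1319] t 10.7
turn [ 0.     -0.0002 -0.0001] shift [-0.0061 -0.0138  0.3637] | now [ 628.5 -104.1  132.6] q [-0.18  0.66  1.69 -0.    0.79  1.48] F [ 0.8 -0.1 -0.8] w 37.5 t 10.75
```

View pics/w6.png

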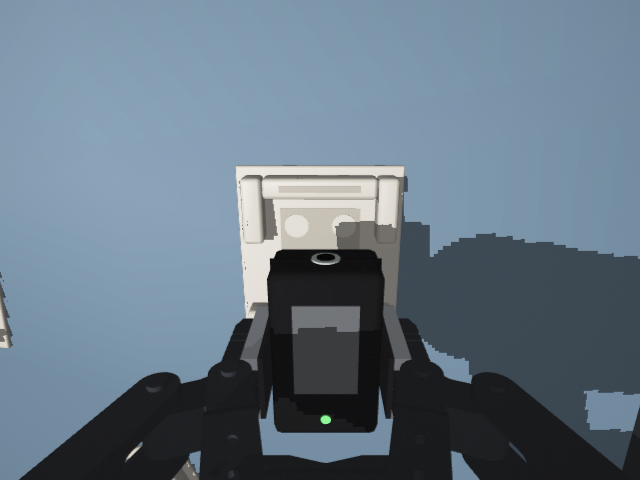

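Call:
carry_out --pt "0 0 0 -0.006 -0.015 0.1 0.3" --pt "0 0 0 -0.006 -0.015 0.2 0.3" --pt "0 0 0 -0.006 -0.015 0.28 0.3" --pt "0 0 0 -0.006 -0.015 0.32 0.3" --pt "0 0 0 -0.006 -0.015 0.34 0.3" --pt "0 0 0 -0.006 -0.015 0.35 0.3" --pt "0 0 0 -0.006 -0.015 0.358 0.3" --pt "0 0 0 -0.006 -0.015 0.358 0.3" --pt "0 0 0 -0.006 -0.015 0.358 0.3"

```text
time: 11.88
ee_pos: [0.6275, -0.1017, 0.0786]
eef_rot: [0.999, -0.047, 0.0, 0.0]
contact_force: [0.5, 0.9, -1.2]
grip_width: 0.0376
```

```bash
python3 - <<'E'
from mv import *
plan(627.8,-102,78,-5.4)
E
```

```text
turn [ 0.     -0.0001 -0.0001] shift [0.0023 0.0018 0.0038] | now [ 627.5 -101.7   78.6] q [-0.18  0.74  1.7  -0.    0.7   1.49] F [ 0.5  0.9 -1.2] w 37.6 t 11.88
```

Call:
carry_out --pt "0 0 0 0 0 0.004 0.3" --pt "0 0 0 0 0 0.007 0.3" --pt "0 0 0 0 0 0.009 0.3"

```text
time: 12.25
ee_pos: [0.6274, -0.1017, 0.0776]
eef_rot: [0.999, -0.047, 0.0, 0.0]
contact_force: [-2.7, 0.7, 8.4]
grip_width: 0.0373
```

Contact. Release slowly and retreat.

Call:
carry_out --pt "0 0 0 0 0 0 0.4" --pt "0 0 0 0 0 0 0.5" --pt "0 0 0 0 0 -0.02 0.6" --pt "0 0 0 0 0 -0.04 0.7" --pt "0 0 0 0 0 -0.06 0.7" --pt "0 0 0 0 0 -0.2 0.7" --pt "0 0 0 0 0 -0.4 0.7" --pt "0 0 0 0 0 -0.7 0.7" --pt "0 0 0 0 0 -1 0.7" --pt "0 0 0 0 0 -1 0.7"

```text
time: 13.5
ee_pos: [0.6296, -0.1021, 0.2327]
eef_rot: [0.999, -0.047, 0.004, 0.001]
contact_force: [0.5, 0.5, -0.7]
grip_width: 0.0597
```

```bash
python3 look.py w7; python3 - <<'E'
from mv import *
plan(497,-313.9,230,-6.6)
f=np.load("pics/w7.npz");d=f["d"];c=optics.calibration("wrist");c["camera_from_world"]=f["T"]
W=cloud(c,d);z=W[...,2];k=(d>.15)&(z>.022)&(z<.036)&(abs(W[...,0]-.628)<.06)&(abs(W[...,1]+.102)<.05)
rect(W[k],"brick");print(np.median(z[k]),np.percentile(z[k],[5,95]))
A=np.c_[W[k][:,:2]-W[k][:,:2].mean(0),np.ones(k.sum())];print("tilt",np.linalg.lstsq(A,z[k],rcond=None)[0])
E
```

```text
-1 finger tip z [60.6 65.3 66.9] inner y [29.  42.6]
1 finger tip z [60.7 65.3 67.3] inner y [30.3 43.9]
w 0.059748175055272884 pose [ 0.6296 -0.1021  0.2327] t 13.5
turn [ 0.0001 -0.0008  0.0032] shift [-0.7378  1.4904 -0.0016] | now [ 628.4 -101.8  230.2] q [-0.18  0.52  1.66  0.    0.96  1.49] F [-0.4  1.  -0.2] w 59.9 t 13.55
brick c 627.7 -102.4 size 63.5 38.0 yaw -5.5 4718
0.02897293285880256 [0.0272 0.0302]
tilt [-0.0066  0.0021  0.0289]
```

View pics/w7.png

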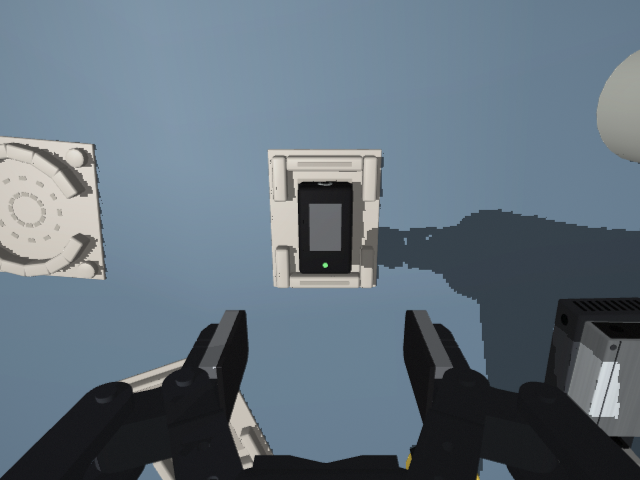

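Call:
carry_out --pt "0 0 0.001 -0.1 0.2 0 0.9" --pt "0 0 0.002 -0.22 0.45 0 0.9" --pt "0 0 0.003 -0.35 0.7 0 0.9" --pt "0 0 0.003 -0.5 1 0 0.9"

```text
time: 14.05
ee_pos: [0.5372, -0.2443, 0.2261]
eef_rot: [0.998, -0.056, -0.001, -0.0]
contact_force: [0.3, -0.6, -0.4]
grip_width: 0.0767
```

```bash
python3 - <<'E'
from mv import *
plan(497,-313.9,160,-6.6)
E
```

```text
turn [-0.0001  0.0003  0.0004] shift [-0.2131  0.4913  0.4407] | now [ 537.2 -244.3  226.1] q [-0.45  0.47  1.76  0.    0.91  1.24] F [ 0.3 -0.6 -0.4] w 76.7 t 14.05
```

Call:
carry_out --pt "0 0 0 -0.1 0.2 0.05 0.9" --pt "0 0 0 -0.2 0.4 0.15 0.9" --pt "0 0 0 -0.21 0.48 0.3 0.9" --pt "0 0 0 -0.21 0.48 0.44 0.9" --pt "0 0 0 -0.21 0.48 0.44 0.9" --pt "0 0 0 -0.21 0.48 0.44 0.9"

```text
time: 14.8
ee_pos: [0.4991, -0.3117, 0.1611]
eef_rot: [0.998, -0.057, -0.0, -0.0]
contact_force: [0.9, 0.1, -0.1]
grip_width: 0.0768
```

```bash
python3 look.py w8; python3 st.py w8; python3 - <<'E'
from mv import *
plan(497,-313.9,103,-6.6)
E
```

```text
-1 finger tip z [57.  61.  62.3] inner y [37.5 51.1]
1 finger tip z [56.9 61.  62.2] inner y [38.7 52.4]
w 0.07681966644340625 pose [ 0.4991 -0.3117  0.1611] t 14.8
conv c 497.5 -313.8 size 83.1 60.3 yaw -6.3 20901
   z 0.05797040283431656
sw c 472.5 -311.9 size 142.0 66.0 yaw -4.1 3534
   z 0.029912585655225088
puck 406.6455993652344 -307.9917297363281 30.646839141845703 [ 0.4187 -0.3086  0.0619]
turn [ 0.     -0.0001  0.0003] shift [-0.0142  0.0156  0.3904] | now [ 499.3 -311.8  161.6] q [-0.58  0.56  1.79 -0.    0.78  1.11] F [ 0.4  0.4 -0.1] w 77.2 t 14.85
```

View pics/w8.png

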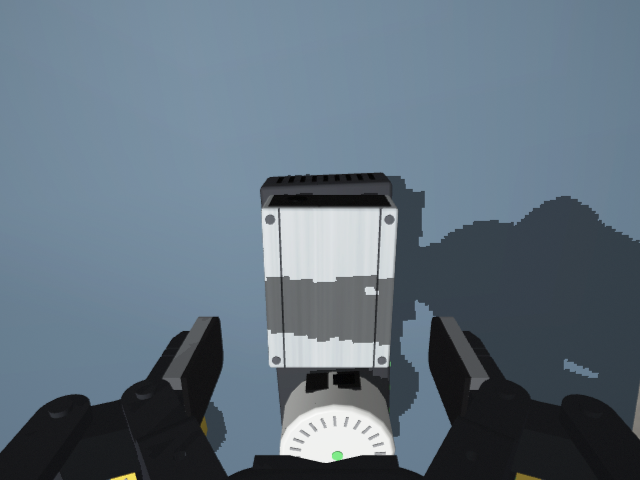

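Call:
carry_out --pt "0 0 0 -0.012 0.015 0.13 0.9" --pt "0 0 0 -0.012 0.015 0.26 0.9" --pt "0 0 0 -0.012 0.015 0.35 0.9" --pt "0 0 0 -0.012 0.015 0.387 0.9" --pt "0 0 0 -0.012 0.015 0.387 0.8" --pt "0 0 0 -0.012 0.015 0.387 0.72" --pt "0 0 0 -0.012 0.015 0.387 0.66" --pt "0 0 0 -0.012 0.015 0.387 0.6" --pt "0 0 0 -0.012 0.015 0.387 0.6" --pt "0 0 0 -0.012 0.015 0.387 0.6" --squeeze 35

```text
time: 16.1
ee_pos: [0.4973, -0.3141, 0.1035]
eef_rot: [0.998, -0.057, 0.0, 0.0]
contact_force: [-0.3, 0.9, 5.8]
grip_width: 0.0597
```

Call:
carry_out --pt "0 0 0 0 0 -0.05 0.6" --pt "0 0 0 0 0 -0.1 0.6" --pt "0 0 0 0 0 -0.2 0.6" --pt "0 0 0 0 0 -0.35 0.6" --pt "0 0 0 0 0 -0.5 0.6" --pt "0 0 0 0 0 -0.7 0.6" --pt "0 0 0 0 0 -0.8 0.6" --pt "0 0 0 0 0 -0.8 0.6" --pt "0 0 0 0 0 -0.8 0.6"

```text
time: 17.23
ee_pos: [0.4965, -0.3135, 0.2221]
eef_rot: [0.998, -0.057, -0.001, -0.0]
contact_force: [0.6, 0.4, -2.4]
grip_width: 0.0594
```

```bash
python3 look.py w9; python3 - <<'E'
from mv import *
im,d=optics.grab_frame("scene");cv2.imwrite("pics/s9.png",cv2.resize(im[130:350,120:320],(546,600)))
plan(451.3,32.8,223,15)
E
```

```text
-1 finger tip z [46.6 56.6 60.4] inner y [ 0.5 42. ]
1 finger tip z [46.6 56.4 60.5] inner y [ 0.5 43.3]
w 0.05942628711507671 pose [ 0.4965 -0.3135  0.2221] t 17.225
turn [-0.0002  0.0003 -0.0598] shift [-0.5611 -2.2599 -0.0052] | now [ 496.4 -313.5  221.7] q [-0.58  0.47  1.77 -0.    0.9   1.1 ] F [-0.7 -0.4 -1.9] w 59.3 t 17.32
```

View pics/w9.png

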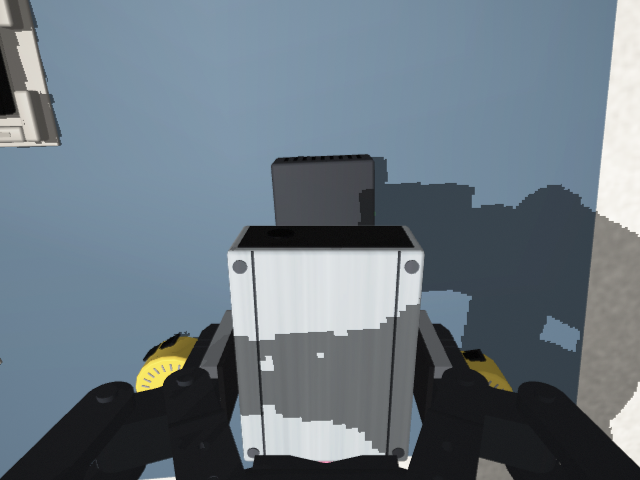

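View pics/s9.png

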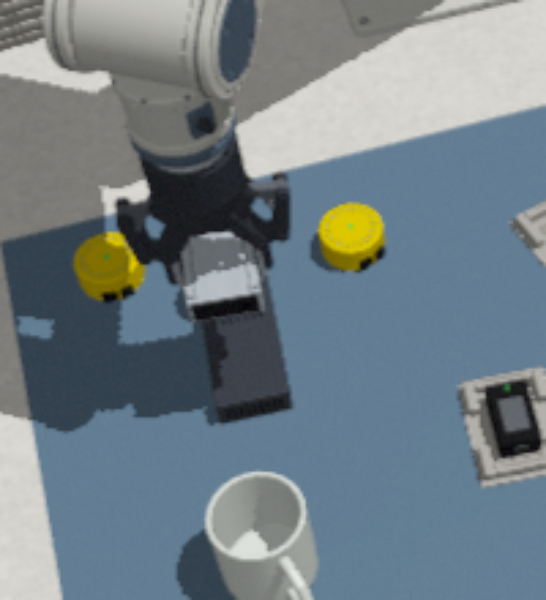

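Call:
carry_out --pt "0 0 -0.003 -0.03 -0.12 0 0.6" --pt "0 0 -0.008 -0.08 -0.33 0 0.6" --pt "0 0 -0.014 -0.14 -0.55 0 0.6" --pt "0 0 -0.02 -0.2 -0.78 0 0.6" --pt "0 0 -0.026 -0.25 -1 0 0.6"

```text
time: 17.95
ee_pos: [0.4757, -0.1584, 0.2224]
eef_rot: [1.0, 0.026, -0.001, -0.0]
contact_force: [0.3, 0.3, -2.3]
grip_width: 0.0596
```

Call:
carry_out --pt "0 0 -0.007 -0.04 -0.2 0 0.6" --pt "0 0 -0.014 -0.08 -0.4 0 0.6" --pt "0 0 -0.021 -0.12 -0.6 0 0.6" --pt "0 0 -0.028 -0.16 -0.75 0 0.6" --pt "0 0 -0.032 -0.18 -0.9 0 0.6" --pt "0 0 -0.032 -0.18 -0.9 0 0.6" --pt "0 0 -0.032 -0.18 -0.9 0 0.6"

```text
time: 18.82
ee_pos: [0.4429, -0.027, 0.2228]
eef_rot: [0.992, 0.125, -0.0, 0.0]
contact_force: [0.4, -0.1, -1.5]
grip_width: 0.0594
```

```bash
python3 - <<'E'
from mv import *
plan(451.3,32.8,135,15)
E
```

```text
turn [ 0.      0.     -0.0017] shift [ 0.1534 -0.372   0.5854] | now [442.9 -27.  222.8] q [-0.09  0.29  2.08 -0.    0.77  1.23] F [ 0.4 -0.1 -1.5] w 59.4 t 18.82
```

Call:
carry_out --pt "0 0 -0.002 0.05 -0.13 0.05 0.6" --pt "0 0 -0.002 0.1 -0.26 0.1 0.6" --pt "0 0 -0.002 0.153 -0.372 0.2 0.6" --pt "0 0 -0.002 0.153 -0.372 0.35 0.6" --pt "0 0 -0.002 0.153 -0.372 0.5 0.6" --pt "0 0 -0.002 0.153 -0.372 0.585 0.6" --pt "0 0 -0.002 0.153 -0.372 0.585 0.6" --pt "0 0 -0.002 0.153 -0.372 0.585 0.6"

```text
time: 19.82
ee_pos: [0.4519, 0.0324, 0.1356]
eef_rot: [0.991, 0.131, 0.0, 0.0]
contact_force: [0.3, -0.2, -1.0]
grip_width: 0.0594
```

```bash
python3 look.py w10; python3 - <<'E'
from mv import *
plan(451.3,32.8,76.5,15)
E
```

```text
-1 finger tip z [46.6 56.7 60.5] inner y [ 0.4 41.8]
1 finger tip z [46.5 56.3 60.6] inner y [ 0.6 43.3]
w 0.0593557868364357 pose [0.4519 0.0324 0.1356] t 19.825
turn [ 0.     -0.0002  0.0002] shift [-0.0045 -0.0031  0.3953] | now [452.   32.5 135.8] q [ 0.05  0.47  2.1  -0.    0.57  1.35] F [ 0.1  0.5 -1.8] w 59.4 t 19.88
```

View pics/w10.png

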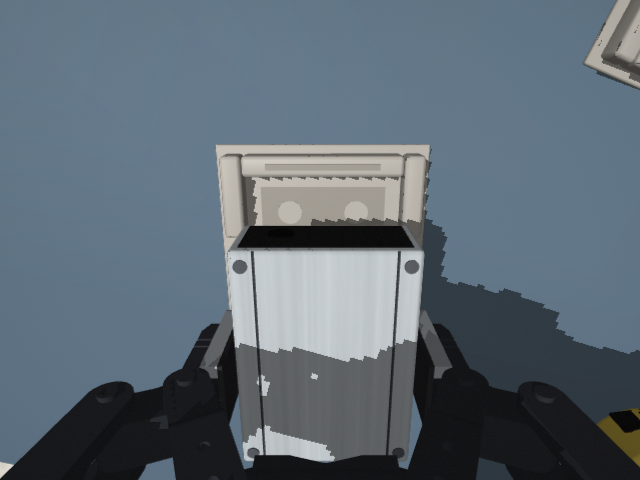

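Call:
carry_out --pt "0 0 0 -0.004 -0.003 0.1 0.6" --pt "0 0 0 -0.004 -0.003 0.2 0.6" --pt "0 0 0 -0.004 -0.003 0.28 0.6" --pt "0 0 0 -0.004 -0.003 0.34 0.6" --pt "0 0 0 -0.004 -0.003 0.37 0.6" --pt "0 0 0 -0.004 -0.003 0.385 0.6" --pt "0 0 0 -0.004 -0.003 0.392 0.6" --pt "0 0 0 -0.004 -0.003 0.395 0.6" --pt "0 0 0 -0.004 -0.003 0.395 0.6"

```text
time: 21.0
ee_pos: [0.4509, 0.0329, 0.0765]
eef_rot: [0.991, 0.131, 0.0, 0.0]
contact_force: [-1.9, 0.8, 5.2]
grip_width: 0.0592
```

Call:
carry_out --pt "0 0 0 0 0 0 0.7" --pt "0 0 0 0 0 0 0.75" --pt "0 0 0 0 0 -0.02 0.85" --pt "0 0 0 0 0 -0.04 0.9" --pt "0 0 0 0 0 -0.08 0.9" --pt "0 0 0 0 0 -0.2 0.9" --pt "0 0 0 0 0 -0.4 0.9" --pt "0 0 0 0 0 -0.7 0.9" --pt "0 0 0 0 0 -1 0.9" --pt "0 0 0 0 0 -1 0.9"

```text
time: 22.25
ee_pos: [0.4526, 0.033, 0.2293]
eef_rot: [0.991, 0.131, 0.004, 0.0]
contact_force: [-0.3, 0.6, 0.3]
grip_width: 0.077
```

```bash
cat > seat.py <<'E'
from mv import *
import sys
n=sys.argv[1];x,y,r,lo,hi=map(float,sys.argv[2:])
f=np.load(f"pics/{n}.npz");d=f["d"];c=optics.calibration("wrist");c["camera_from_world"]=f["T"]
W=cloud(c,d);z=W[...,2];k=(d>.15)&(z>lo)&(z<hi)&(np.hypot(W[...,0]-x/1000,W[...,1]-y/1000)<r/1000)
rect(W[k],"obj");print(np.median(z[k]),np.percentile(z[k],[5,95]))
A=np.c_[W[k][:,:2]-W[k][:,:2].mean(0),np.ones(k.sum())];print("tilt",np.linalg.lstsq(A,z[k],rcond=None)[0])
E
python3 look.py w11; python3 seat.py w11 451 33 65 .024 .038;python3 - <<'E'
from mv import *
plan(406,-307.8,230,-4.2)
E
```

```text
-1 finger tip z [57.  61.1 62.3] inner y [37.4 51. ]
1 finger tip z [57.  60.8 62.4] inner y [38.8 52.4]
w 0.07700308612239358 pose [0.4526 0.033  0.2293] t 22.25
obj c 451.2 32.2 size 82.5 60.0 yaw 15.1 10104
0.03098781514426518 [0.0297 0.0321]
tilt [-0.0046 -0.0008  0.0309]
turn [ 0.     -0.0006  0.0536] shift [-0.8837  2.1147 -0.0182] | now [451.5  33.  227.5] q [ 0.05  0.29  2.06 -0.    0.79  1.35] F [-0.9 -0.4 -0.7] w 76.9 t 22.3
```

View pics/w11.png

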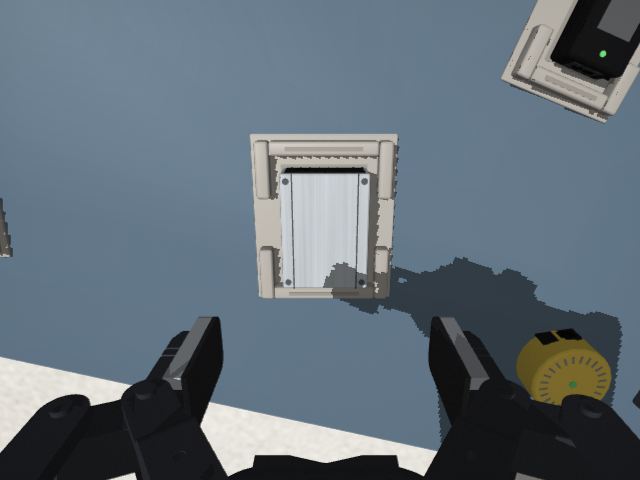

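Call:
carry_out --pt "0 0 0.006 -0.1 0.25 0 0.95" --pt "0 0 0.012 -0.2 0.5 0 0.95" --pt "0 0 0.018 -0.3 0.75 0 0.95" --pt "0 0 0.025 -0.4 1 0 0.95"

```text
time: 22.8
ee_pos: [0.4308, -0.1285, 0.2246]
eef_rot: [0.999, 0.052, -0.001, -0.0]
contact_force: [0.1, -0.0, -0.1]
grip_width: 0.0808
```

Call:
carry_out --pt "0 0 0.01 -0.06 0.3 0 0.95" --pt "0 0 0.02 -0.12 0.6 0 0.95" --pt "0 0 0.026 -0.2 0.9 0 0.95" --pt "0 0 0.026 -0.24 1 0 0.95" --pt "0 0 0.026 -0.24 1 0.1 0.95" --pt "0 0 0.026 -0.24 1 0.2 0.95" --pt "0 0 0.026 -0.24 1 0.2 0.95" --pt "0 0 0.026 -0.24 1 0.2 0.95"

```text
time: 23.8
ee_pos: [0.4122, -0.2796, 0.1957]
eef_rot: [1.0, -0.028, -0.0, -0.0]
contact_force: [0.4, 0.4, -0.8]
grip_width: 0.0811
```

```bash
python3 look.py w12; python3 st.py w12;python3 - <<'E'
from mv import *
plan(406,-307.8,150,-4.2)
E
```

```text
-1 finger tip z [55.8 59.8 60.7] inner y [39.5 53.2]
1 finger tip z [55.7 59.5 60.7] inner y [40.9 54.5]
w 0.08106285175875372 pose [ 0.4122 -0.2796  0.1957] t 23.8
sw c 450.8 -310.7 size 183.2 66.6 yaw -4.2 26873
   z 0.029947842142694924
puck 405.46624755859375 -307.9097595214844 31.125513076782227 [ 0.4077 -0.3075  0.062 ]
turn [ 0.     -0.      0.0028] shift [-0.0319  0.1878  0.3068] | now [ 412.3 -279.9  196. ] q [-0.62  0.4   1.98  0.    0.76  1.01] F [-0.1 -1.3  0.4] w 81.1 t 23.85
```

View pics/w12.png

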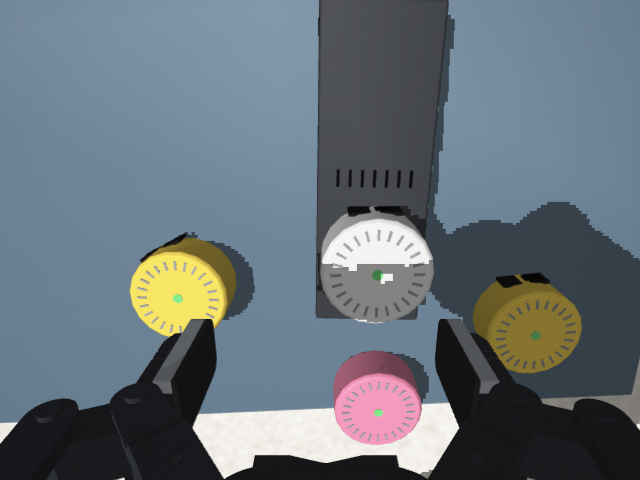

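Call:
carry_out --pt "0 0 0.002 -0.02 0.1 0.05 0.95" --pt "0 0 0.003 -0.036 0.188 0.15 0.95" --pt "0 0 0.003 -0.036 0.188 0.307 0.95" --pt "0 0 0.003 -0.036 0.188 0.307 0.95" --pt "0 0 0.003 -0.036 0.188 0.307 0.95"

```text
time: 24.48
ee_pos: [0.4048, -0.3088, 0.1498]
eef_rot: [0.999, -0.038, -0.0, -0.0]
contact_force: [0.8, -0.2, 0.0]
grip_width: 0.0812
```

```bash
python3 - <<'E'
from mv import *
plan(405.4,-307.9,109,-4.2)
E
```

```text
turn [-0.      0.0001 -0.0005] shift [ 0.0036 -0.0061  0.272 ] | now [ 404.8 -308.8  149.8] q [-0.67  0.5   1.97 -0.    0.67  0.97] F [ 0.8 -0.2  0. ] w 81.2 t 24.48
```

Call:
carry_out --pt "0 0 0 0.004 -0.006 0.1 0.95" --pt "0 0 0 0.004 -0.006 0.2 0.95" --pt "0 0 0 0.004 -0.006 0.25 0.95" --pt "0 0 0 0.004 -0.006 0.27 0.95" --pt "0 0 0 0.004 -0.006 0.27 0.85" --pt "0 0 0 0.004 -0.006 0.27 0.78" --pt "0 0 0 0.004 -0.006 0.27 0.72" --pt "0 0 0 0.004 -0.006 0.27 0.66" --pt "0 0 0 0.004 -0.006 0.27 0.64" --pt "0 0 0 0.004 -0.006 0.27 0.64" --pt "0 0 0 0.004 -0.006 0.27 0.64" --squeeze 30

```text
time: 25.85
ee_pos: [0.4058, -0.3077, 0.1101]
eef_rot: [0.999, -0.038, 0.0, 0.0]
contact_force: [-1.3, 1.1, 6.3]
grip_width: 0.061
```

Call:
carry_out --pt "0 0 0 0 0 -0.05 0.64" --pt "0 0 0 0 0 -0.1 0.64" --pt "0 0 0 0 0 -0.2 0.64" --pt "0 0 0 0 0 -0.35 0.64" --pt "0 0 0 0 0 -0.5 0.64" --pt "0 0 0 0 0 -0.7 0.64" --pt "0 0 0 0 0 -0.85 0.64" --pt "0 0 0 0 0 -0.85 0.64" --pt "0 0 0 0 0 -0.85 0.64"

```text
time: 26.98
ee_pos: [0.4053, -0.3072, 0.2366]
eef_rot: [0.999, -0.038, -0.0, -0.0]
contact_force: [0.2, -0.2, -1.0]
grip_width: 0.061
```

```bash
python3 look.py w13; python3 seat.py w13 405.4 -307.9 33 .16 .21; python3 - <<'E'
from mv import *
im,d=optics.grab_frame("scene");cv2.imwrite("pics/s13.png",cv2.resize(im[130:350,120:320],(546,600)))
plan(657.6,118.7,236,-10.1)
E
```

```text
-1 finger tip z [50.4 60.4 64.4] inner y [ 0.5 42.7]
1 finger tip z [50.4 60.3 64.5] inner y [ 0.5 43.8]
w 0.061041422877969764 pose [ 0.4053 -0.3072  0.2366] t 26.975
obj c 410.5 -304.0 size 61.6 49.5 yaw -46.7 888
0.16430836948480554 [0.1605 0.1712]
tilt [-0.2885  0.0272  0.1648]
turn [-0.0002  0.0003  0.0159] shift [ 1.4626 -2.9581  0.0004] | now [ 405.1 -307.1  235.9] q [-0.67  0.35  1.94 -0.    0.86  0.97] F [-0.6 -0.1 -0.6] w 60.8 t 27.07
```

View pics/w13.png

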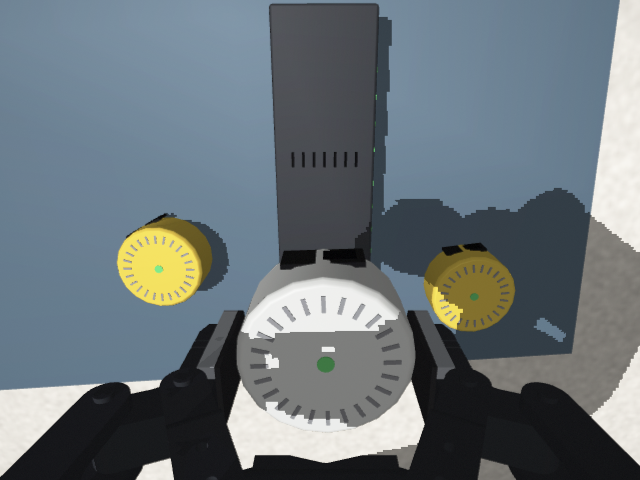

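View pics/s13.png

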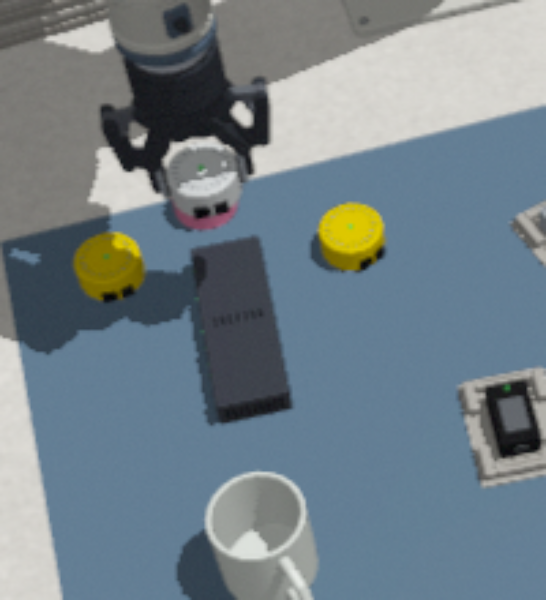

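```bash
python3 seat.py w13 405.4 -307.9 33 .175 .2;python3 - <<'E'
from mv import *
c=optics.calibration("wrist");c["camera_from_world"]=np.load("pics/w13.npz")["T"];print(ray(c,325,364,.1885))
E
```

```text
obj c 376.3 -297.0 size 10.6 0.3 yaw 70.3 4
0.18640896667102771 [0.1862 0.1868]
tilt [-0.6999  0.1905  0.1865]
[ 0.4045 -0.3076  0.1885]
```

Call:
carry_out --pt "0 0 0.001 0.06 -0.12 0 0.64" --pt "0 0 0.002 0.16 -0.33 0 0.64" --pt "0 0 0.003 0.28 -0.55 0 0.64" --pt "0 0 0.004 0.38 -0.78 0 0.64" --pt "0 0 0.005 0.49 -1 0 0.64"

```text
time: 27.7
ee_pos: [0.4903, -0.1623, 0.2358]
eef_rot: [0.999, -0.054, -0.001, -0.0]
contact_force: [-0.0, 0.1, -1.6]
grip_width: 0.0606
```

Call:
carry_out --pt "0 0 0.001 0.1 -0.2 0 0.64" --pt "0 0 0.002 0.2 -0.4 0 0.64" --pt "0 0 0.003 0.3 -0.6 0 0.64" --pt "0 0 0.004 0.4 -0.8 0 0.64" --pt "0 0 0.005 0.49 -1 0 0.64"

```text
time: 28.32
ee_pos: [0.5796, -0.0212, 0.2356]
eef_rot: [0.998, -0.069, -0.001, 0.0]
contact_force: [0.4, -0.3, -0.6]
grip_width: 0.0607
```

```bash
python3 - <<'E'
from mv import *
plan(657.6,118.7,180,-10.1)
E
```

```text
turn [0.     0.0003 0.0059] shift [ 0.3866 -0.9959  0.3696] | now [579.6 -21.2 235.6] q [-0.06  0.45  1.78 -0.    0.92  1.65] F [ 0.4 -0.3 -0.6] w 60.7 t 28.32
```

Call:
carry_out --pt "0 0 0.001 0.08 -0.2 0 0.64" --pt "0 0 0.003 0.16 -0.42 0 0.64" --pt "0 0 0.005 0.24 -0.65 0.05 0.64" --pt "0 0 0.006 0.33 -0.85 0.15 0.64" --pt "0 0 0.006 0.38 -0.96 0.25 0.64" --pt "0 0 0.006 0.38 -0.97 0.37 0.64" --pt "0 0 0.006 0.38 -0.97 0.55 0.64" --pt "0 0 0.006 0.38 -0.97 0.65 0.64" --pt "0 0 0.006 0.38 -0.97 0.65 0.64" --pt "0 0 0.006 0.38 -0.97 0.65 0.64"

```text
time: 29.58
ee_pos: [0.6564, 0.1136, 0.14]
eef_rot: [0.996, -0.088, 0.0, -0.0]
contact_force: [0.3, 0.3, -0.2]
grip_width: 0.0608
```

```bash
sed -i 's/d>.15/d>.1/' seat.py; python3 look.py w14;  python3 - <<'E'
from mv import *
plan(657.6,118.7,84,-10.1)
f=np.load("pics/w14.npz");d=f["d"];c=optics.calibration("wrist");c["camera_from_world"]=f["T"]
W=cloud(c,d);print("puck top pts along column 325",[(v,d[v,325].round(4),W[v,325].round(4)) for v in range(290,440,20)])
E
```

```text
-1 finger tip z [50.4 60.3 64.3] inner y [ 0.6 42.7]
1 finger tip z [50.3 60.3 64.2] inner y [ 0.4 43.8]
w 0.06082126587685706 pose [0.6564 0.1136 0.14  ] t 29.575
turn [-0.0001 -0.0003 -0.0001] shift [-0.0004 -0.0333  0.3761] | now [656.7 113.8 140.4] q [ 0.15  0.68  1.62 -0.    0.84  1.9 ] F [-0.2  0.2 -0.2] w 60.6 t 29.62
puck top pts along column 325 [(290, np.float32(0.1306), array([0.6827, 0.1085, 0.0916])), (310, np.float32(0.1326), array([0.6759, 0.1097, 0.0918])), (330, np.float32(0.1344), array([0.6689, 0.1109, 0.0923])), (350, np.float32(0.1365), array([0.6616, 0.1122, 0.0926])), (370, np.float32(0.1397), array([0.6535, 0.1137, 0.0921])), (390, np.float32(0.143), array([0.6451, 0.1152, 0.0915])), (410, np.float32(0.1455), array([0.6369, 0.1167, 0.0917])), (430, np.float32(0.1492), array([0.6275, 0.1184, 0.091 ]))]
```

View pics/w14.png

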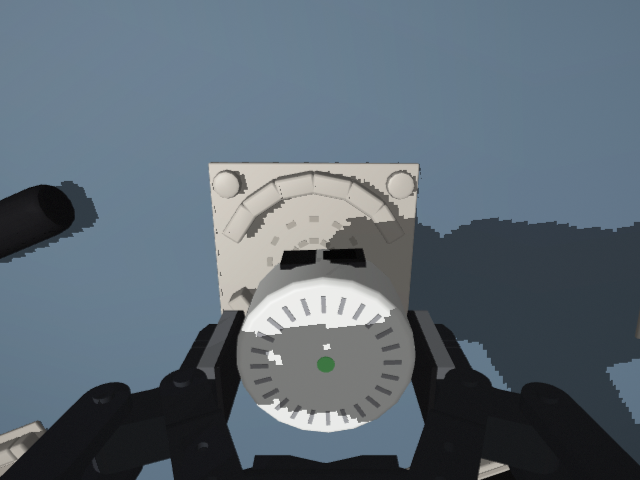

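```bash
python3 - <<'E'
from mv import *
c=optics.calibration("wrist");c["camera_from_world"]=np.load("pics/w14.npz")["T"]
a,b=[ray(c,u,v,z)[:2]*1000 for u,v,z in [(209.5,163.5,.003),(419,164,.003)]]
t=(b-a)/np.linalg.norm(b-a);print(np.linalg.norm(b-a),"yaw",np.degrees(np.arctan2(t[1],t[0]))+90)
n=np.array([t[1],-t[0]]);n=n if n[0]<0 else -n
print("centre",(a+b)/2+n*53)
a,b=[ray(c,u,v,.018)[:2]*1000 for u,v in [(227,184),(401,184)]];print(np.linalg.norm(a-b),(a+b)/2+n*43)
E
```

```text
104.56847489081679 yaw -10.281550361465591
centre [657.9019 118.5442]
81.84964162243342 [660.5484 117.8512]
```

Call:
carry_out --pt "0 0 0 0.002 -0.033 0.08 0.64" --pt "0 0 0 0.004 -0.033 0.18 0.64" --pt "0 0 0 0.004 -0.033 0.27 0.64" --pt "0 0 0 0.004 -0.033 0.32 0.64" --pt "0 0 0 0.004 -0.033 0.345 0.64" --pt "0 0 0 0.004 -0.033 0.36 0.64" --pt "0 0 0 0.004 -0.033 0.37 0.64" --pt "0 0 0 0.004 -0.033 0.375 0.64" --pt "0 0 0 0.004 -0.033 0.38 0.64" --pt "0 0 0 0.004 -0.033 0.38 0.64"

```text
time: 30.88
ee_pos: [0.6577, 0.1188, 0.0832]
eef_rot: [0.996, -0.088, 0.0, -0.0]
contact_force: [-2.1, -0.1, 5.3]
grip_width: 0.0607
```

Seated contact, 5 N. Release.

Call:
carry_out --pt "0 0 0 0 0 0 0.72" --pt "0 0 0 0 0 0 0.78" --pt "0 0 0 0 0 -0.02 0.85" --pt "0 0 0 0 0 -0.04 0.9" --pt "0 0 0 0 0 -0.08 0.95" --pt "0 0 0 0 0 -0.2 0.95" --pt "0 0 0 0 0 -0.4 0.95" --pt "0 0 0 0 0 -0.7 0.95" --pt "0 0 0 0 0 -1 0.95" --pt "0 0 0 0 0 -1 0.95"

```text
time: 32.12
ee_pos: [0.6599, 0.1191, 0.2383]
eef_rot: [0.996, -0.088, 0.005, -0.001]
contact_force: [0.5, 1.0, -0.5]
grip_width: 0.0808
```

```bash
python3 look.py w15; python3 seat.py w15 657.6 118.7 40 .028 .042;python3 - <<'E'
from mv import *
plan(451,-310.7,230,-4.2)
E
```

```text
-1 finger tip z [55.9 59.6 60.7] inner y [39.6 53.3]
1 finger tip z [55.9 59.7 60.8] inner y [40.8 54.5]
w 0.0807716065117991 pose [0.6599 0.1191 0.2383] t 32.125
obj c 657.4 118.3 size 61.2 60.8 yaw -52.4 5823
0.03494349855231805 [0.0334 0.0361]
tilt [-0.0119  0.0011  0.0348]
turn [-0.0002 -0.0008 -0.0164] shift [-0.8592  3.0627  0.0283] | now [658.6 118.9 235.7] q [0.16 0.56 1.57 0.   1.   1.91] F [ 0.   0.5 -0.6] w 81.1 t 32.17
```

View pics/w15.png

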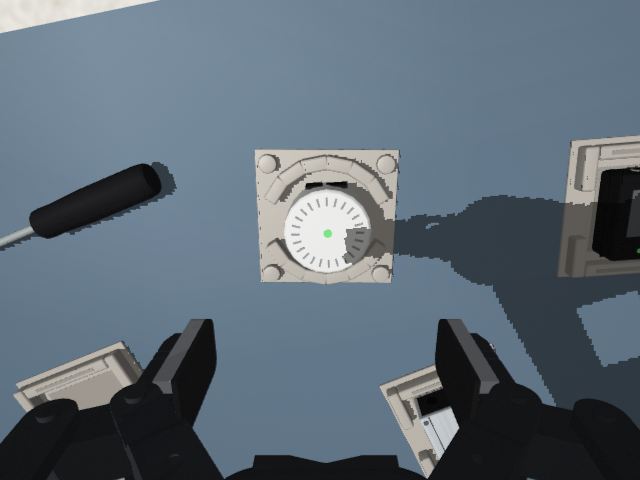

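Call:
carry_out --pt "0 0 -0.002 -0.07 0.25 0 1" --pt "0 0 -0.003 -0.14 0.5 0 1" --pt "0 0 -0.004 -0.21 0.75 0 1" --pt "0 0 -0.006 -0.28 1 0 1"

```text
time: 32.67
ee_pos: [0.5884, -0.0225, 0.2314]
eef_rot: [0.998, -0.069, -0.001, 0.0]
contact_force: [-1.2, -0.0, -0.5]
grip_width: 0.0855
```

Call:
carry_out --pt "0 0 -0.001 -0.07 0.33 0 1" --pt "0 0 -0.003 -0.14 0.66 0 1" --pt "0 0 -0.005 -0.28 1 0 1"

```text
time: 33.05
ee_pos: [0.5265, -0.1656, 0.2316]
eef_rot: [0.999, -0.053, -0.001, -0.0]
contact_force: [1.3, 0.4, -0.5]
grip_width: 0.0853
```

Call:
carry_out --pt "0 0 -0.001 -0.07 0.33 0.05 1" --pt "0 0 -0.003 -0.14 0.66 0.1 1" --pt "0 0 -0.005 -0.28 1 0.2 1" --pt "0 0 -0.005 -0.28 1 0.3 1" --pt "0 0 -0.005 -0.28 1 0.3 1" --pt "0 0 -0.005 -0.28 1 0.3 1"

```text
time: 33.8
ee_pos: [0.4701, -0.3079, 0.1873]
eef_rot: [0.999, -0.037, -0.0, -0.0]
contact_force: [-0.5, 0.3, 0.2]
grip_width: 0.0856
```

```bash
python3 look.py w16; python3 st.py w16;python3 - <<'E'
from mv import *
plan(451,-310.7,120,-4.2)
E
```

```text
-1 finger tip z [54.5 58.2 59.3] inner y [41.7 55.3]
1 finger tip z [54.5 58.  59.2] inner y [42.9 56.6]
w 0.08562409406747284 pose [ 0.4701 -0.3079  0.1873] t 33.8
sw c 451.1 -310.7 size 184.0 66.7 yaw -4.2 31095
   z 0.029981804618317235
turn [ 0.     -0.     -0.0002] shift [-0.1273  0.0277  0.4511] | now [ 470.3 -308.   187.7] q [-0.6   0.49  1.84  0.    0.8   1.04] F [ 0.7 -0.  -0.1] w 85.6 t 33.85
```

View pics/w16.png

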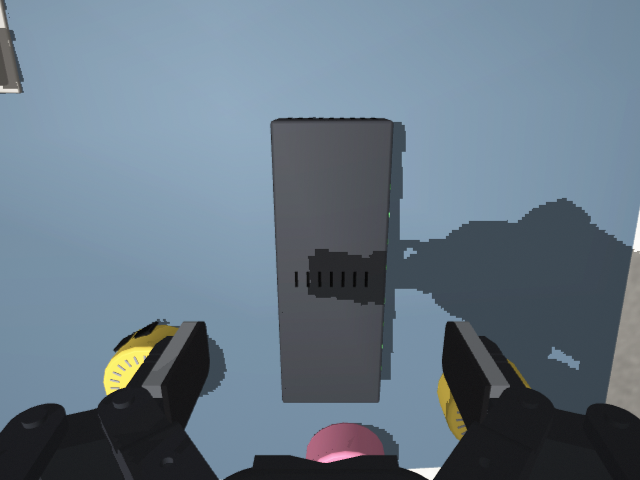

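Call:
carry_out --pt "0 0 0 -0.06 0.014 0.1 1" --pt "0 0 0 -0.127 0.027 0.2 1" --pt "0 0 0 -0.127 0.027 0.35 1" --pt "0 0 0 -0.127 0.027 0.45 1" --pt "0 0 0 -0.127 0.027 0.45 1" --pt "0 0 0 -0.127 0.027 0.45 1"

```text
time: 34.6
ee_pos: [0.4506, -0.3116, 0.1202]
eef_rot: [0.999, -0.038, 0.0, 0.0]
contact_force: [-1.1, -0.5, 0.0]
grip_width: 0.0853
```

```bash
python3 - <<'E'
from mv import *
plan(451.1,-310.7,72,-4.2)
E
```

```text
turn [ 0.     -0.0001 -0.0004] shift [ 0.0024 -0.0062  0.3212] | now [ 450.6 -311.6  120.2] q [-0.63  0.59  1.9   0.    0.66  1.02] F [-1.1 -0.5  0. ] w 85.3 t 34.6
```

Call:
carry_out --pt "0 0 0 0.003 -0.006 0.12 1" --pt "0 0 0 0.003 -0.006 0.22 1" --pt "0 0 0 0.003 -0.006 0.29 1" --pt "0 0 0 0.003 -0.006 0.32 1" --pt "0 0 0 0.003 -0.006 0.32 0.92" --pt "0 0 0 0.003 -0.006 0.32 0.84" --pt "0 0 0 0.003 -0.006 0.32 0.78" --pt "0 0 0 0.003 -0.006 0.32 0.72" --pt "0 0 0 0.003 -0.006 0.32 0.68" --pt "0 0 0 0.003 -0.006 0.32 0.68" --pt "0 0 0 0.003 -0.006 0.32 0.68" --squeeze 45

```text
time: 35.98
ee_pos: [0.451, -0.3104, 0.0726]
eef_rot: [0.999, -0.038, 0.0, -0.0]
contact_force: [-0.2, 4.3, 6.8]
grip_width: 0.065
```

Call:
carry_out --pt "0 0 0 0 0 -0.04 0.68" --pt "0 0 0 0 0 -0.08 0.68" --pt "0 0 0 0 0 -0.15 0.68" --pt "0 0 0 0 0 -0.25 0.68" --pt "0 0 0 0 0 -0.4 0.68" --pt "0 0 0 0 0 -0.55 0.68" --pt "0 0 0 0 0 -0.7 0.68" --pt "0 0 0 0 0 -0.8 0.68" --pt "0 0 0 0 0 -0.8 0.68" --pt "0 0 0 0 0 -0.8 0.68"

```text
time: 37.22
ee_pos: [0.4504, -0.3104, 0.1914]
eef_rot: [0.999, -0.038, -0.0, -0.0]
contact_force: [0.4, -0.2, -5.0]
grip_width: 0.0651
```

```bash
python3 look.py w17; python3 - <<'E'
from mv import *
im,d=optics.grab_frame("scene");cv2.imwrite("pics/s17.png",cv2.resize(im[130:350,120:320],(546,600)))
plan(459,338,195,13.1)
f=np.load("pics/w17.npz");d=f["d"];c=optics.calibration("wrist");c["camera_from_world"]=f["T"]
W=cloud(c,d);print([(v,W[v,325].round(4)) for v in range(200,440,20)])
E
```

```text
-1 finger tip z [43.8 54.1 58.4] inner y [ 0.5 44.8]
1 finger tip z [43.7 54.2 58.4] inner y [ 0.5 46.1]
w 0.065060181708117 pose [ 0.4504 -0.3104  0.1914] t 37.225
turn [-0.0002  0.0002 -0.0485] shift [-0.2714 -4.3141 -0.0225] | now [ 450.4 -310.3  191. ] q [-0.63  0.47  1.88 -0.    0.8   1.02] F [ 0.4  0.2 -5.8] w 65.5 t 37.33
[(200, array([ 0.5074, -0.3152,  0.1486])), (220, array([ 0.5014, -0.3147,  0.1479])), (240, array([ 0.4954, -0.3143,  0.1481])), (260, array([ 0.4892, -0.3138,  0.1481])), (280, array([ 0.4833, -0.3133,  0.1493])), (300, array([ 0.4763, -0.3128,  0.1486])), (320, array([ 0.4701, -0.3123,  0.1496])), (340, array([ 0.4627, -0.3118,  0.1491])), (360, array([ 0.4554, -0.3112,  0.1492])), (380, array([ 0.4477, -0.3106,  0.149 ])), (400, array([ 0.4398, -0.31  ,  0.1491])), (420, array([ 0.431 , -0.3093,  0.1485]))]
```

View pics/w17.png

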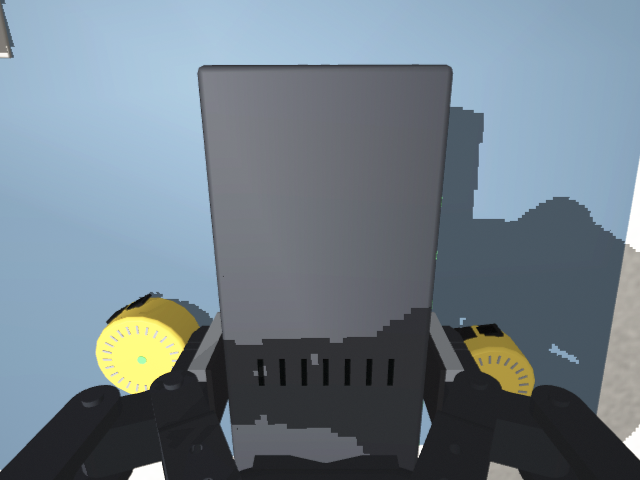

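View pics/s17.png

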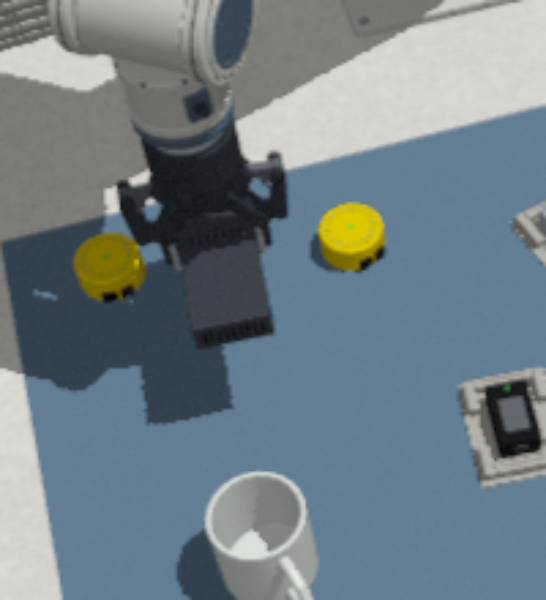

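Call:
carry_out --pt "0 0 0 0 -0.08 0 0.68" --pt "0 0 0 -0.01 -0.22 0 0.68" --pt "0 0 0 -0.02 -0.4 0 0.68" --pt "0 0 0 -0.04 -0.6 0 0.68" --pt "0 0 0 -0.05 -0.8 0 0.68" --pt "0 0 0 -0.06 -1 0 0.68"

```text
time: 38.08
ee_pos: [0.4527, -0.1581, 0.1917]
eef_rot: [0.999, -0.038, -0.0, -0.0]
contact_force: [0.5, 0.1, -5.5]
grip_width: 0.0654
```

Call:
carry_out --pt "0 0 0 -0.01 -0.2 0 0.68" --pt "0 0 0 -0.03 -0.4 0 0.68" --pt "0 0 0 -0.04 -0.6 0 0.68" --pt "0 0 0 -0.05 -0.8 0 0.68" --pt "0 0 0 -0.06 -1 0 0.68"

```text
time: 38.7
ee_pos: [0.4548, -0.0081, 0.1918]
eef_rot: [0.999, -0.038, -0.0, -0.0]
contact_force: [-0.0, -0.0, -5.5]
grip_width: 0.0653
```

Call:
carry_out --pt "0 0 -0.005 -0.01 -0.2 0 0.68" --pt "0 0 -0.01 -0.03 -0.4 0 0.68" --pt "0 0 -0.015 -0.04 -0.6 0 0.68" --pt "0 0 -0.02 -0.05 -0.8 0 0.68" --pt "0 0 -0.025 -0.06 -1 0 0.68"

```text
time: 39.33
ee_pos: [0.4568, 0.1419, 0.1918]
eef_rot: [0.999, 0.041, -0.0, -0.0]
contact_force: [0.4, -0.6, -4.3]
grip_width: 0.0653
```

```bash
python3 - <<'E'
from mv import *
plan(459,338,190,13.1)
E
```

```text
turn [-0.      0.0001 -0.0232] shift [ 0.1226 -1.3014  0.012 ] | now [456.8 141.9 191.8] q [0.28 0.39 2.02 0.   0.73 1.76] F [ 0.4 -0.6 -4.3] w 65.3 t 39.33
```

Call:
carry_out --pt "0 0 -0.006 0.02 -0.2 0 0.68" --pt "0 0 -0.012 0.04 -0.4 0 0.68" --pt "0 0 -0.018 0.06 -0.6 0 0.68" --pt "0 0 -0.023 0.08 -0.8 0 0.68" --pt "0 0 -0.023 0.09 -1 0 0.68" --pt "0 0 -0.023 0.09 -1 0 0.68" --pt "0 0 -0.023 0.09 -1 0 0.68"

```text
time: 40.2
ee_pos: [0.4581, 0.2907, 0.1915]
eef_rot: [0.994, 0.113, -0.001, 0.0]
contact_force: [0.1, -1.0, -4.9]
grip_width: 0.0652
```

```bash
python3 - <<'E'
from mv import *
plan(459,338,135,13.1)
E
```

```text
turn [ 0.0001  0.0002 -0.0003] shift [ 0.0769 -0.306   0.3766] | now [458.1 290.7 191.5] q [ 0.54  0.46  1.89 -0.    0.79  1.89] F [ 0.1 -1.  -4.9] w 65.2 t 40.2
```

Call:
carry_out --pt "0 0 0 0.03 -0.1 0 0.68" --pt "0 0 0 0.055 -0.21 0.05 0.68" --pt "0 0 0 0.076 -0.305 0.12 0.68" --pt "0 0 0 0.076 -0.305 0.25 0.68" --pt "0 0 0 0.076 -0.305 0.37 0.68" --pt "0 0 0 0.076 -0.305 0.37 0.68" --pt "0 0 0 0.076 -0.305 0.37 0.68"

```text
time: 41.08
ee_pos: [0.4605, 0.3375, 0.1362]
eef_rot: [0.994, 0.112, -0.0, 0.0]
contact_force: [-0.1, -0.4, -5.2]
grip_width: 0.0652
```

```bash
python3 look.py w18; python3 - <<'E'
from mv import *
plan(459,338,75.6,13.1)
E
```

```text
-1 finger tip z [43.8 54.  58.4] inner y [ 0.4 44.7]
1 finger tip z [43.7 54.  58.1] inner y [ 0.5 46. ]
w 0.0651947908460715 pose [0.4605 0.3375 0.1362] t 41.075
turn [-0.     -0.0001 -0.0006] shift [-0.0107 -0.0042  0.407 ] | now [460.7 337.7 136.7] q [ 0.61  0.59  1.84 -0.    0.72  1.96] F [-0.2  0.7 -4.4] w 65.4 t 41.12
```

View pics/w18.png

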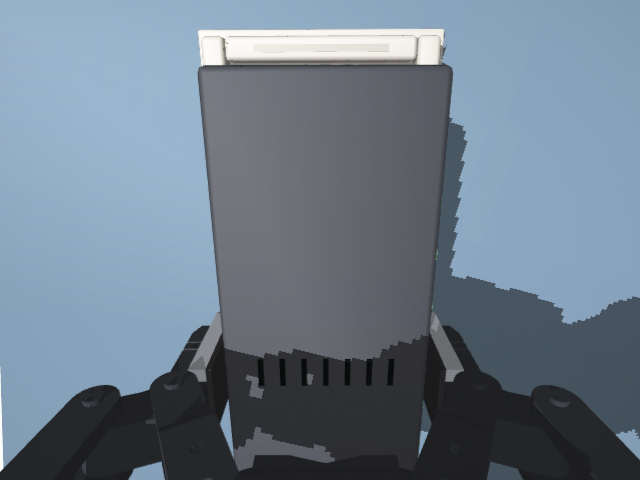

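```bash
python3 - <<'E'
from mv import *
c=optics.calibration("wrist");c["camera_from_world"]=np.load("pics/w18.npz")["T"]
a,b=[ray(c,u,v,.003)[:2]*1000 for u,v in [(199,30),(445,30)]]
t=(b-a)/np.linalg.norm(b-a);print(np.linalg.norm(b-a),"yaw",np.degrees(np.arctan2(t[1],t[0]))+90)
n=np.array([t[1],-t[0]]);n=n if n[0]<0 else -n
print("centre",(a+b)/2+n*114)
E
```

```text
109.04363134536344 yaw 12.89486324902056
centre [458.8942 337.9629]
```

Call:
carry_out --pt "0 0 0 -0.01 -0.003 0.08 0.68" --pt "0 0 0 -0.01 -0.003 0.18 0.68" --pt "0 0 0 -0.01 -0.003 0.27 0.68" --pt "0 0 0 -0.01 -0.003 0.33 0.68" --pt "0 0 0 -0.01 -0.003 0.365 0.68" --pt "0 0 0 -0.01 -0.003 0.385 0.68" --pt "0 0 0 -0.01 -0.003 0.395 0.68" --pt "0 0 0 -0.01 -0.003 0.402 0.68" --pt "0 0 0 -0.01 -0.003 0.402 0.68"

```text
time: 42.25
ee_pos: [0.4589, 0.338, 0.0763]
eef_rot: [0.994, 0.113, 0.0, -0.0]
contact_force: [0.3, -0.0, -4.9]
grip_width: 0.0647
```

Call:
carry_out --pt "0 0 0 0 0 0.003 0.68" --pt "0 0 0 0 0 0.006 0.68" --pt "0 0 0 0 0 0.006 0.68"

```text
time: 42.62
ee_pos: [0.4588, 0.338, 0.0756]
eef_rot: [0.994, 0.113, 0.0, -0.0]
contact_force: [-1.2, -1.6, 3.4]
grip_width: 0.0652
```

Call:
carry_out --pt "0 0 0 0 0 0.002 0.68" --pt "0 0 0 0 0 0.002 0.78" --pt "0 0 0 0 0 0.002 0.84" --pt "0 0 0 0 0 -0.02 0.92" --pt "0 0 0 0 0 -0.04 1" --pt "0 0 0 0 0 -0.08 1" --pt "0 0 0 0 0 -0.2 1" --pt "0 0 0 0 0 -0.4 1" --pt "0 0 0 0 0 -0.7 1" --pt "0 0 0 0 0 -1 1" --pt "0 0 0 0 0 -1 1"

```text
time: 44.0
ee_pos: [0.4605, 0.3392, 0.2301]
eef_rot: [0.994, 0.113, 0.004, -0.002]
contact_force: [-0.0, -0.7, 0.1]
grip_width: 0.0853
```

Call:
carry_out --pt "0 0 0 -0.15 0 -0.2 1" --pt "0 0 0 -0.3 0 -0.4 1" --pt "0 0 0 -0.4 0 -0.6 1" --pt "0 0 0 -0.4 0 -0.6 1" --pt "0 0 0 -0.4 0 -0.6 1"

```text
time: 44.62
ee_pos: [0.4002, 0.3243, 0.3146]
eef_rot: [0.994, 0.113, -0.0, 0.0]
contact_force: [-0.5, 0.3, -0.9]
grip_width: 0.0853
```

```bash
python3 look.py w19; python3 seat.py w19 459 338 120 .026 .040;python3 - <<'E'
from mv import *
im,d=optics.grab_frame("top");cv2.imwrite("pics/top19.png",im)
im,d=optics.grab_frame("scene");cv2.imwrite("pics/scene19.png",im)
print(sensors.get_state()["contact_force"],sensors.get_state()["time"])
E
```

```text
-1 finger tip z [54.6 58.2 59.2] inner y [41.6 55.3]
1 finger tip z [54.7 58.2 59.1] inner y [43.  56.7]
w 0.08527787331483909 pose [0.4002 0.3243 0.3146] t 44.625
obj c 459.0 337.0 size 183.4 66.6 yaw 13.0 18448
0.03295105398294493 [0.0316 0.0342]
tilt [-0.0003 -0.0004  0.0329]
[-0.1534 -0.7509  0.3095] 44.775
```

View pics/w19.png

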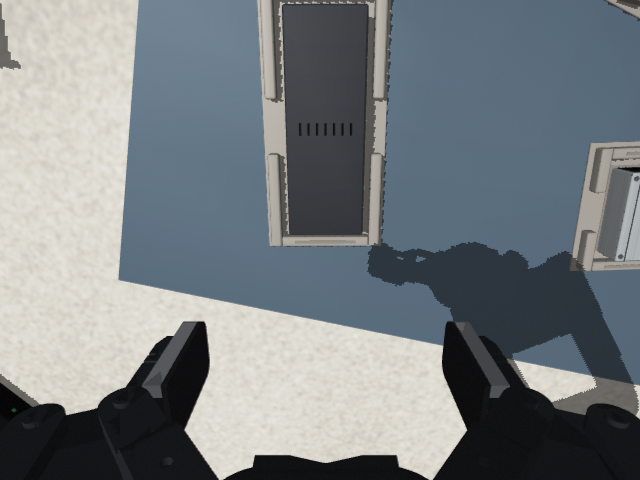

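View pics/scene19.png

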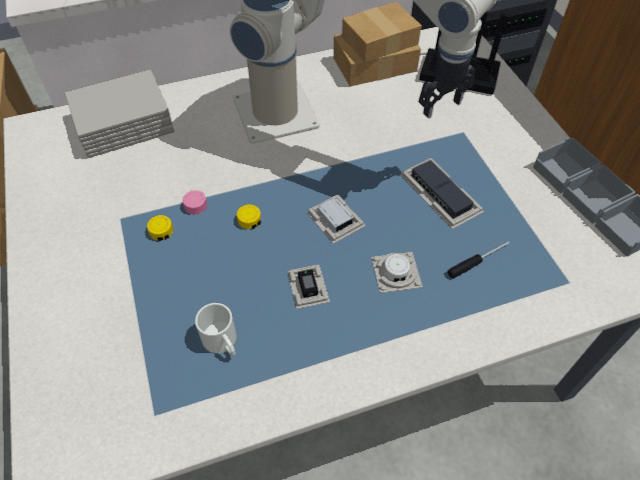

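View pics/top19.png

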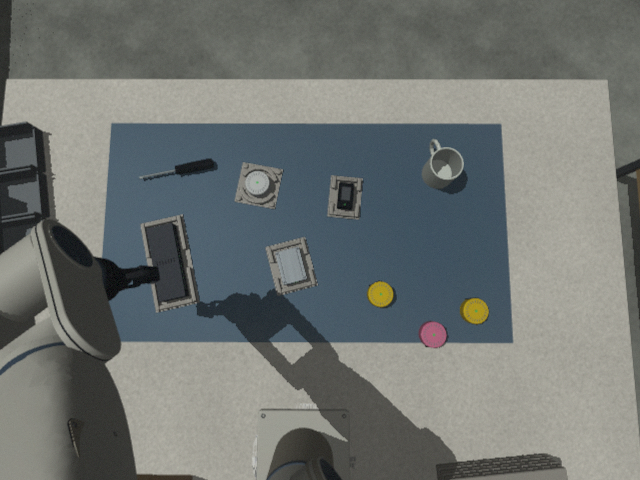

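All four units are in their trays. The scene view shows the mug at (216,328), the screwdriver at (478,260), and the pink and yellow pucks where they started. The arm is touching nothing.

```bash
python3 -c "
from bench import close_job
print(close_job())"
```

```text
the job is handed in; nothing more can be done
None
```

I took the stack apart in the order brick, converter, puck, switch and laid each unit in its matching tray. I handed the job in at about 45 s on the robot's clock.

- **Seating:** after each release I measured the unit's top height above the bench: brick 29 mm, converter 31 mm, puck 35 mm, switch 33 mm. These match the 3 mm tray floor plus each unit's own height, so all four are fully down.
- **Level and position:** all four tops read level to within about 0.7°. Each unit was within about 1 mm of its recess centre.
- **Forces:** the readings I took stayed below about 9 N, against limits of 40 N on the gripper and 120 N at the wrist. I saw these only at the end of each move.
- **Left alone:** the last pictures show the mug, the screwdriver, and the pink and yellow pucks where they started. The gripper was clear of everything.

No check failed. The one disagreement was early: the top camera and the wrist camera differed by 2–3 mm on the tray positions. I used the wrist camera's values.

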